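Mix and cover the dice for a blind draw

TASK

Get the draw bowl ready for game night: put every die lying on the ledge into the bowl, then stir the dice well with the standing stirrer, its foot just over the bowl's floor, some four turns round the post, so that dice are kept moving all the way round, and stand the stirrer upright on its coaster again. Then slide the wooden cover's sleeve over the post, so that the cover lies flat on the bowl's rim. Leave the other things on the ledge where they are.

Things in the scene. Friction and masses are not known exactly. Their poses are not given: they have to be found in the camera images.
- bowl: slippery glazed reddish stoneware bowl, fixed to the ledge: 194 mm across and 50 mm tall at the rim, sides sloping in evenly to a flat inner floor 104 mm across, 8 mm above the ledge. A fixed brass post 14 mm thick with a domed top stands in its middle, top 71 mm above the ledge. Origin: centre of the underside; z up, x and y parallel to the world's
- cover: round plywood cover lying flat on the ledge: disc 204 mm across and 6 mm thick, with a dark wooden sleeve 30 mm across standing on its middle up to 42 mm above the underside; a 20 mm hole runs through disc and sleeve. 130 g (0.8 to 1.3 times that). Origin: centre of the disc's underside; z along the sleeve. On the bowl's rim its origin is 50 mm above the bowl's
- coaster: round cork coaster, fixed, 84 mm across and 5 mm thick; origin: centre of the underside. The stirrer stands on it at the start
- stirrer: aluminium stirrer standing upright, 130 mm tall: a foot 28 mm across (22 mm tall, tapering off by 30 mm), a shaft 12 mm thick, and a square grip, 20 by 20 mm, from 80 to 130 mm above the underside. About 120 g. Origin: centre of the foot's underside; z along the shaft, x and y square to the grip's sides. At about 33 mm from the bowl's axis it sweeps the dice along
- die1: polished hard plastic die, 18 mm cube, 12 g; origin at its centre, axes square to its faces; the dice differ only in colour. Three to five of the five are present, lying about the ledge
- die2: polished hard plastic die, 18 mm cube, 12 g; origin at its centre, axes square to its faces; the dice differ only in colour. Three to five of the five are present, lying about the ledge
- die3: polished hard plastic die, 18 mm cube, 12 g; origin at its centre, axes square to its faces; the dice differ only in colour. Three to five of the five are present, lying about the ledge
- die4: polished hard plastic die, 18 mm cube, 12 g; origin at its centre, axes square to its faces; the dice differ only in colour. Three to five of the five are present, lying about the ledge
- die5: polished hard plastic die, 18 mm cube, 12 g; origin at its centre, axes square to its faces; the dice differ only in colour. Three to five of the five are present, lying about the ledge
- tin: bystander, to be left alone: round flat lidded brass tin, 64 mm across, 24 mm tall; origin: centre of the underside
- dice_cup: bystander, to be left alone: steel dice cup, open, 76 mm across, 80 mm tall; origin: centre of the underside
- canister: bystander, to be left alone: silver aluminium cylinder with twist cap, 42 mm across, 93 mm tall; origin: centre of the underside
- meeple: bystander, to be left alone: wooden meeple (little person-shaped game piece), 34 mm wide, 38 mm tall; origin: centre of the underside
- binder_clip: bystander, to be left alone: black spring binder clip, 42 mm long, 18 mm tall, wire arms reaching 35 mm from its origin; origin: centre of the underside
- ring_dish: bystander, to be left alone: white ceramic ring dish with a small cone in its middle, 92 mm across, 51 mm tall; origin: centre of the underside
Mind the look-alikes: they are no part of the job. Leave any white look-alike of the bowl alone.

How it is judged:
On the way, in this order (a step that is already met when the one before it is completed fails the run):
1. every die that is present lies in the bowl (horizontal distance between each of die1, die2, die3, die4, die5 and bowl below 0.088 m and z of each of die1, die2, die3, die4, die5 in the frame of bowl below 0.05 m), for 0.2 s.
2. the stirrer passes the far (+x) side of the post, its foot low among the dice and at least one die moving (z of stirrer in the frame of bowl below 0.024 m and horizontal distance between stirrer and bowl below 0.08 m and linear speed of any of die1, die2, die3, die4, die5 above 0.01 m/s and x of stirrer in the frame of bowl above 0.018 m).
3. then the near (-x) side of the post, its foot low among the dice and at least one die moving (z of stirrer in the frame of bowl below 0.024 m and horizontal distance between stirrer and bowl below 0.08 m and linear speed of any of die1, die2, die3, die4, die5 above 0.01 m/s and x of stirrer in the frame of bowl below -0.018 m).
4. then the left (+y) side of the post, its foot low among the dice and at least one die moving (z of stirrer in the frame of bowl below 0.024 m and horizontal distance between stirrer and bowl below 0.08 m and linear speed of any of die1, die2, die3, die4, die5 above 0.01 m/s and y of stirrer in the frame of bowl above 0.018 m and x of stirrer in the frame of bowl above -0.015 m).
5. then the right (-y) side of the post, its foot low among the dice and at least one die moving (z of stirrer in the frame of bowl below 0.024 m and horizontal distance between stirrer and bowl below 0.08 m and linear speed of any of die1, die2, die3, die4, die5 above 0.01 m/s and y of stirrer in the frame of bowl below -0.018 m).
6. then the far (+x) side of the post again, its foot low among the dice and at least one die moving (all of step 2 and y of stirrer in the frame of bowl above -0.015 m).
7. then the near (-x) side of the post again, its foot low among the dice and at least one die moving (all of step 3).
8. the stirrer stands upright on its coaster again (horizontal distance between stirrer and coaster below 0.03 m and height (world z) of stirrer below 0.01 m and angle between stirrer's own z axis and vertical below 0.1 rad and linear speed of stirrer below 0.02 m/s), for 0.3 s.
9. the cover's sleeve is over the post and the cover lies flat on the rim (horizontal distance between cover and bowl below 0.007 m and z of cover in the frame of bowl between 0.045 and 0.055 m and angle between cover's own z axis and vertical below 0.05 rad), for 0.3 s.
At the end, for the whole second after the job is handed in: Every present die is in the bowl (within 88 mm of its axis, below the rim); stirrer upright (0.1 rad) on its coaster, within 30 mm of its centre; cover over the post (within 7 mm), flat (0.05 rad) on the rim, origin 45 to 55 mm above the bowl's; all at rest and released (all of step 1 and all of step 8 and all of step 9 and linear speed of cover below 0.02 m/s); the robot touches nothing.
It fails at once if a bystander (dice cup, canister, meeple, binder clip, ring dish or tin) is shifted more than 30 mm or knocked over (distance of any of tin, dice_cup, canister, meeple, binder_clip, ring_dish from where it was at the start of the episode above 0.03 m or angle between any of tin, dice_cup, canister, meeple, binder_clip, ring_dish's own z axis and vertical above 0.5 rad).
Of die1, die2, die3, die4, die5 only 3 to 5 are there at a start; the rules pass over those that are not, and their reading is None.
At some moment in a run one of die1, die2, die3, die4, die5, cover may be knocked a few centimetres aside while the robot is not near it.
It also fails if it takes over 210 s, if anything falls off the work surface, if the arm or the gripper's body presses on something with over 40 N, if the wrist force passes 120 N, or if a joint passes its speed limit or range.

ROBOT

A 6-joint arm with a two-finger parallel gripper is mounted at the origin on the work surface. World frame = base frame: x ahead of the robot, y to its left, z up, the work surface at z = 0. Lengths are in m, angles in rad, forces in N, time in s.
With the tool pointing down it reaches from about 0.25 to 0.725 m from the base axis. Payload 4 kg.
Tool frame: the origin (TCP) lies on the centre line of the jaws, within the pads' length; the fingertips stand 22 mm ahead of it and the grasp point (between the pads) lies 3 mm ahead of it (bot.tip_reach is the distance from the TCP to the fingertips, in m); z points along the fingers, y is the line along which they close (so a half turn about z gives the same grasp; the last joint's range is limited). The gripper opens to 85 mm and grips with 20 to 120 N. Pads are 22 mm wide; open, the fingers measure 114 mm over their backs; the gripper's body (76 mm by 85 mm) begins 54 mm behind the grasp point. The pads swing forward as they close: fully open they stand 13 mm farther back than shut.
Start: joints at [1.11, 0.241, 0.005, 1.335, 0, 1.571], TCP at [0.222, 0.448, 0.253] pointing down, gripper open.
Joint ranges: [-2.72, 2.72], [-1.05, 1.87], [-1.09, 1.28], [-1.99, 2.15], [-1.42, 1.44], [-3.14, 3.14]. Speed limits (rad/s): [2.79, 2.79, 3.14, 3.14, 3.14, 3.14].

INTERFACE

Orientations are given as a unit quaternion [x, y, z, w].
In Python, from workcell import bot gives the robot as it stands. The module is installed in compiled form; this text tells all that it offers.
- The arm moves only by the tool apply_moves, never from a script. Its argument "commands" is a list of rows, each a list of 4 numbers: the shift along the tool's x, y, z scaled (see below), then the turn about the tool's z scaled (see below). In form: [[tx, ty, tz, roll], ...]. A call has exactly 5 rows; each row shifts and turns the commanded pose from where the row before left it, along the tool's axes as they then stand; what a row does not reach is not made up. The controller multiplies each number of a shift by 20 mm and each number of a turn by 60 degrees. A row lasts 1/12 s, in which the tool goes at most 41.7 mm and 7.16 degrees, less where a joint would pass 70% of its speed; a pose out of reach is approached as far as the arm can. A call with a number of a shift or a turn outside -1 to 1 is refused whole. A call with a gripper value outside its range is refused whole. "claw" is the closure, from 0 (fully open) to 1 (shut), set as the call begins (left out, the last holds). The fingers move at their own pace and stop on an object; the grip force is fixed at half the most. Time passes only in rows, so rows that do not move let the fingers close, or fill a call up. It gives the time, the measured TCP pose, the force, the opening and the grip force at its end, in the units of the state.
- bot.get_obs(): the state, without advancing time (a new reading comes with each control period).
- bot.camera(name): name is "side" or "top"; returns a dict with "image" (400x640x3 uint8, blue, green, red), "camera_matrix" (3x3 intrinsics, pixels), "R" (3x3) and "t" (3): a world point X has camera coordinates R X + t. Camera axes: x right, y down, z forward; pixel columns grow to the right and rows downward; lengths in m; the calibration is good to about 2 mm. A picture is of the moment at which its call begins. There is no depth.
- bot.job_done(): hands the job in; it is judged then, once.
The state is a dict: "clock": time; "joint_pos": joint angles; "joint_vel": joint speeds; "tau": joint torques, N m; "eef_pos": TCP position; "tool_rot": TCP orientation; "ft_force": force on the tool from outside, world axes, zero at the start; "ft_torque": the same for the moment, N m; "grip_width": finger opening in m; "grasp_force": force on a finger pad.
Only numpy, scipy, OpenCV 4.12 (cv2) and the standard library are available. Lean on these libraries where they do the work, as an engineer would, in place of code of your own. Each camera call takes 0.05 s, during which the arm holds its last target. There are 200 camera calls.

## Working session

There is one attempt and no reset: what is moved stays moved. The work goes in short steps, Python scripts to look and compute and a tool call to move; the robot and the scene stay as the last step left them, time stands still between calls to the robot, and variables do not carry over. Pictures are saved under pics/ and viewed, at most 14 in all, crops included, and the job is handed in when it is done.

Besides the shell and the picture viewer there is one more tool, called after ">>>" by a JSON object that holds its "api" and its "payload". apply_moves: Moves the arm, as the interface text tells. Shifts and turns lie within -1 to 1; 1 stands for 20 mm of shift or 60 degrees of turn. Its arguments: {"type":"object","properties":{"commands":{"type":"array","items":{"type":"array","items":{"type":"number","minimum":-1,"maximum":1}}},"claw":{"type":"number"}},"required":["commands"]}

```bash
mkdir -p pics
cat > h.py <<'E'
import numpy as np, cv2
from workcell import bot
def cam(n):
    return bot.camera(n)
def ray(c,u,v,z):
    K,R,t=np.array(c["camera_matrix"]),np.array(c["R"]),np.array(c["t"])
    d=R.T@np.linalg.solve(K,[u,v,1.0]); o=-R.T@t
    return o+d*(z-o[2])/d[2]
def proj(c,X):
    p=np.array(c["camera_matrix"])@(np.array(c["R"])@np.array(X)+np.array(c["t"])); return p[:2]/p[2]
E
python3 - <<'E'
from h import *
for n in("top","side"):
    c=cam(n); cv2.imwrite(f"pics/{n}0.png",c["image"]); print(n,c["camera_matrix"],-np.array(c["R"]).T@np.array(c["t"]),np.array(c["R"]).round(3))
print(bot.get_obs(), bot.tip_reach)
E
```

```text
top [[454.87546147   0.         322.73652841]
 [  0.         454.87546147 192.77149664]
 [  0.           0.           1.        ]] [3.01877172e-01 1.25666261e-03 1.43936557e+00] [[-0.002 -1.     0.003]
 [-0.996  0.001 -0.095]
 [ 0.095 -0.003 -0.995]]
side [[471.93518141   0.         309.44561558]
 [  0.         471.93518141 192.57996907]
 [  0.           0.           1.        ]] [ 0.01152162 -0.74828748  0.90046536] [[ 0.866 -0.5    0.006]
 [-0.348 -0.613 -0.709]
 [ 0.358  0.612 -0.705]]
{'clock': 0.1, 'joint_pos': array([ 1.11002175e+00,  2.41344174e-01,  3.88661285e-03,  1.33523652e+00,
       -1.39749130e-05,  1.57078418e+00]), 'joint_vel': array([ 0.00043634, -0.00098047,  0.00378124,  0.00044306,  0.00069836,
       -0.00029269]), 'tau': array([ 1.04550774e-03, -3.73136365e+01,  2.53010094e+01,  1.08468751e-02,
        5.88114244e-05,  1.18043414e-05]), 'eef_pos': array([0.22209096, 0.44738191, 0.25250926]), 'tool_rot': array([ 2.28348571e-01,  9.73578980e-01, -9.25398454e-04, -2.09882816e-04]), 'ft_force': array([-0.29694074, -0.09786034,  0.7347965 ]), 'ft_torque': array([-0.00451096,  0.01623809,  0.01930336]), 'grasp_force': 0.0, 'grip_width': 0.08531286768939243} 0.022
```

View pics/top0.png

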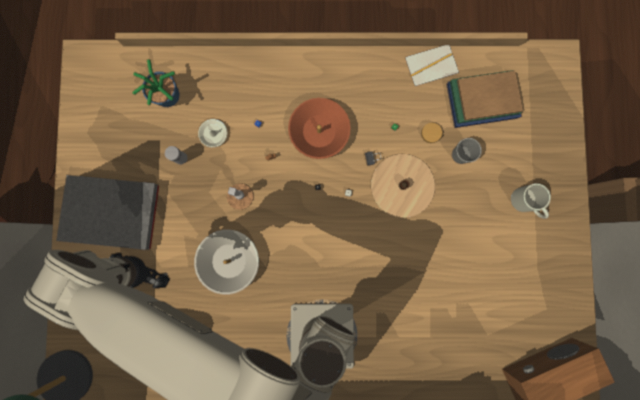

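View pics/side0.png

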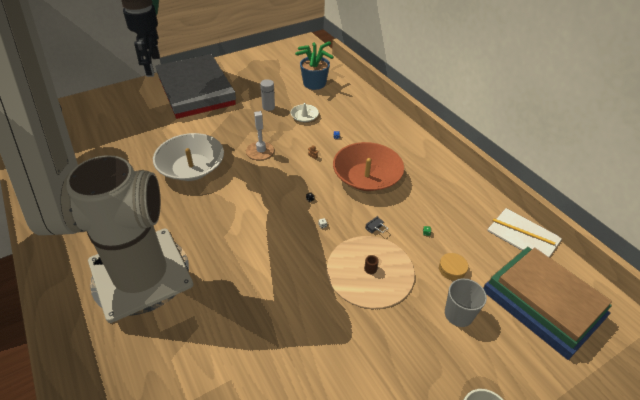

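The top view shows the red bowl at (320,128) and its white look-alike at (226,262). The cover is at (403,185) and the stirrer on its coaster at (240,195).

Die candidates in the top view:
- blue (258,124), green (395,127), black (318,187) and white (348,192): dice
- meeple (271,155), binder clip (373,157) and tin (431,131): not dice

The next step is a close crop to confirm this choice and look for a fifth die.

Run:
```python
from h import *
im=cv2.imread("pics/top0.png"); a=cv2.resize(im[95:220,190:450],(800,385),interpolation=cv2.INTER_CUBIC)
im=cv2.imread("pics/side0.png"); b=cv2.resize(im[70:310,240:480],(600,600),interpolation=cv2.INTER_CUBIC)
cv2.imwrite("pics/ca.png",a);cv2.imwrite("pics/cb.png",b)
```

```text
(no output)
```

View pics/ca.png

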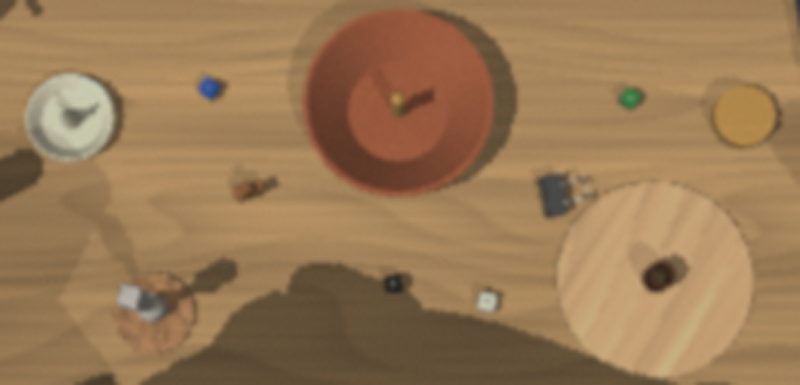

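View pics/cb.png

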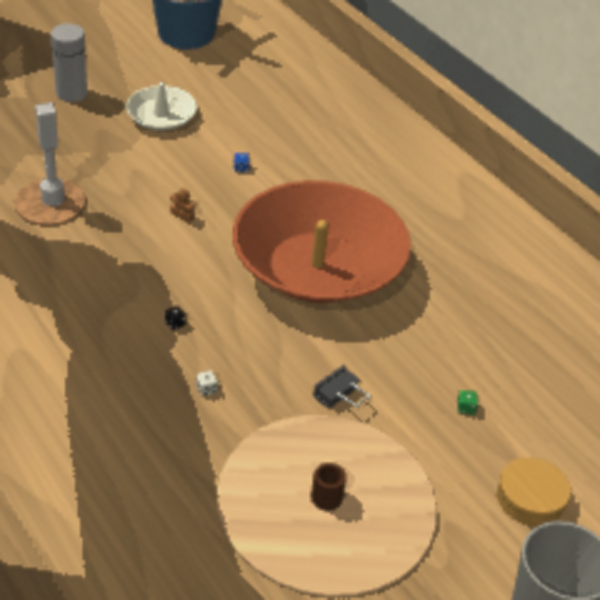

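The crops show four dice: blue, green, black and white. There is no fifth unless it's hidden by the arm. Now I'll measure positions.

```bash
cat >> h.py <<'E'
from scipy.optimize import least_squares
def tri(c1,p1,c2,p2):
    f=lambda X: np.r_[proj(c1,X)-p1,proj(c2,X)-p2]
    s=least_squares(f,[.4,0,.05]); return s.x, np.abs(s.fun).max()
def mask(img,kind):
    h=cv2.cvtColor(img,cv2.COLOR_BGR2HSV); H,S,V=[h[...,i].astype(int) for i in range(3)]
    return {"blue":(H>100)&(H<130)&(S>110)&(V>50),"green":(H>50)&(H<85)&(S>110),
     "black":(V<32),"white":(S<60)&(V>140),"red":((H<6)|(H>172))&(S>150)&(V>60),
     "bowl":((H<9)|(H>174))&(S>120),"grey":(S<60)}[kind].astype(np.uint8)
def blobs(img,kind,box,lo=8,hi=150):
    x0,y0,x1,y1=box; m=mask(img,kind)[y0:y1,x0:x1]
    n,l,s,ce=cv2.connectedComponentsWithStats(m,connectivity=8)
    return [(round(ce[i][0]+x0,2),round(ce[i][1]+y0,2),int(s[i][4])) for i in range(1,n) if lo<=s[i][4]<=hi]
def circ(P):
    A=np.c_[2*P[:,:2],np.ones(len(P))]; s=np.linalg.lstsq(A,(P[:,:2]**2).sum(1),rcond=None)[0]
    return s[:2],np.sqrt(s[2]+s[:2]@s[:2])
E
python3 - <<'E'
from h import *
c={n:cam(n) for n in("top","side")}
B={"top":(190,95,450,230),"side":(230,70,480,310)}
for k in("blue","green","black","white","red"):
    for n in c:
        print(k,n,[(b,ray(c[n],b[0],b[1],.009)[:2].round(3).tolist()) for b in blobs(c[n]["image"],k,B[n])])
m=mask(c["top"]["image"],"bowl"); m[:90]=0;m[170:]=0;m[:,:280]=0;m[:,360:]=0
cs=max(cv2.findContours(m,0,1)[0],key=cv2.contourArea); cs=cv2.convexHull(cs)[:,0]
print("bowl",circ(np.array([ray(c["top"],u,v,.05) for u,v in cs])))
E
```

```text
blue top [((np.float64(257.81), np.float64(123.1), 21), [0.663, 0.205])]
blue side [((np.float64(306.71), np.float64(73.43), 21), [0.76, 0.556]), ((np.float64(318.27), np.float64(79.6), 95), [0.775, 0.5]), ((np.float64(314.11), np.float64(74.11), 9), [0.781, 0.539]), ((np.float64(307.32), np.float64(81.6), 25), [0.735, 0.508]), ((np.float64(336.08), np.float64(134.31), 26), [0.662, 0.204])]
green top [((np.float64(394.5), np.float64(126.28), 18), [0.652, -0.233])]
green side [((np.float64(426.8), np.float64(230.26), 50), [0.652, -0.234])]
black top []
black side [((np.float64(309.59), np.float64(197.33), 27), [0.456, 0.01])]
white top [((np.float64(231.2), np.float64(190.8), 45), [0.445, 0.286]), ((np.float64(347.73), np.float64(192.55), 33), [0.439, -0.082]), ((np.float64(237.79), np.float64(196.79), 14), [0.426, 0.265])]
white side [((np.float64(266.5), np.float64(82.5), 64), [0.607, 0.573]), ((np.float64(257.5), np.float64(113.14), 28), [0.501, 0.423]), ((np.float64(258.32), np.float64(143.86), 22), [0.435, 0.28]), ((np.float64(322.03), np.float64(221.31), 36), [0.441, -0.079])]
red top []
red side [((np.float64(232.0), np.float64(102.5), 22), [0.453, 0.519])]
bowl (array([0.14987496, 0.00749315]), np.float64(0.39897212167527357))
```

Run:
```python
from h import *
c={n:cam(n) for n in("top","side")}
T=c["top"]["image"];S=c["side"]["image"]
g=cv2.cvtColor(T,cv2.COLOR_BGR2HSV)
print("bowl hsv",g[150,325],g[110,300],"wood",g[95,285],g[140,240],"cover",g[200,400],g[170,380],"black",g[185:190,315:321,2].tolist(), "coaster",g[203,240])
H,Sa,V=[g[...,i].astype(int) for i in range(3)]
def fit(m,z,R):
    cs=max(cv2.findContours(m.astype(np.uint8),cv2.RETR_EXTERNAL,cv2.CHAIN_APPROX_NONE)[0],key=cv2.contourArea)[:,0]
    P=np.array([ray(c["top"],u,v,z)[:2] for u,v in cs])
    s=least_squares(lambda p:np.hypot(P[:,0]-p[0],P[:,1]-p[1])-p[2],[*P.mean(0),R],loss="soft_l1",f_scale=.003)
    return s.x.round(4),len(cs)
m=((H<9)&(Sa>130)); m[:90]=0;m[170:]=0;m[:,:280]=0;m[:,360:]=0
m=cv2.morphologyEx(m.astype(np.uint8),cv2.MORPH_OPEN,np.ones((3,3)))
print("bowl",fit(m,.05,.097))
# cover sleeve top: dark
for n,b in(("top",(385,165,420,205)),("side",(355,245,390,285))):
    x0,y0,x1,y1=b; v=c[n]["image"][y0:y1,x0:x1].max(2); mm=(v<75).astype(np.uint8)
    nn,l,s,ce=cv2.connectedComponentsWithStats(mm); i=1+s[1:,4].argmax(); print("sleeve",n,ce[i]+[x0,y0],s[i])
# post top
for n,b in(("top",(305,115,335,140)),("side",(355,145,385,190))):
    x0,y0,x1,y1=b; h=cv2.cvtColor(c[n]["image"][y0:y1,x0:x1],cv2.COLOR_BGR2HSV); mm=((h[...,0]>11)&(h[...,1]>80)&(h[...,2]>70)).astype(np.uint8)
    nn,l,s,ce=cv2.connectedComponentsWithStats(mm); i=1+s[1:,4].argmax(); print("post",n,ce[i]+[x0,y0],s[i]+[x0,y0,0,0,0])
big=lambda I,x0,y0,x1,y1,k:cv2.resize(I[y0:y1,x0:x1],None,fx=k,fy=k,interpolation=cv2.INTER_LINEAR)
a=big(T,216,172,266,222,8); b=big(S,235,95,285,165,6)[:400]
d=[big(I,x-10,y-10,x+10,y+10,10) for I,x,y in((T,258,123),(T,395,126),(T,318,187),(T,348,192))]
e=[big(I,x-10,y-10,x+10,y+10,10) for I,x,y in((S,336,134),(S,427,230),(S,310,197),(S,322,221))]
o=np.zeros((600,800,3),np.uint8); o[:200]=np.hstack(d);o[:200]=np.hstack(d);o[200:400]=0
o[:200,:]=np.hstack(d); o[200:400]=np.hstack(e); cv2.imwrite("pics/dice.png",o[:400]); 
cv2.imwrite("pics/st.png",np.hstack([a,b[:400]]))
```

```text
bowl hsv [  9 149 108] [  9 149 125] wood [ 17 115 168] [ 17 115 164] cover [ 17 104 197] [ 16 106 190] black [[75, 55, 57, 46, 44, 67], [57, 50, 73, 60, 43, 63], [54, 50, 69, 57, 38, 56], [57, 42, 50, 41, 35, 53], [68, 54, 50, 50, 50, 63]] coaster [ 15 121 148]Traceback (most recent call last):
  File "<stdin>", line 14, in <module>
  File "<stdin>", line 8, in fit
ValueError: max() iterable argument is empty
```

```bash
cat >> h.py <<'E'
def fit(c,m,z,R):
    cs=max(cv2.findContours(m.astype(np.uint8),cv2.RETR_EXTERNAL,cv2.CHAIN_APPROX_NONE)[0],key=cv2.contourArea)[:,0]
    P=np.array([ray(c,u,v,z)[:2] for u,v in cs])
    s=least_squares(lambda p:np.hypot(P[:,0]-p[0],P[:,1]-p[1])-p[2],[*P.mean(0),R],loss="soft_l1",f_scale=.003)
    return s.x.round(4),len(cs)
E
python3 - <<'E'
from h import *
c={n:cam(n) for n in("top","side")}
T=c["top"]["image"];S=c["side"]["image"]
g=cv2.cvtColor(T,cv2.COLOR_BGR2HSV)
H,Sa,V=[g[...,i].astype(int) for i in range(3)]
m=((H<12)&(Sa>125)); m[:90]=0;m[170:]=0;m[:,:280]=0;m[:,360:]=0
m=cv2.morphologyEx(m.astype(np.uint8),cv2.MORPH_OPEN,np.ones((3,3)))
print("bowl",fit(c["top"],m,.05,.097))
m=(V>170)&(Sa<112); m[:145]=0;m[225:]=0;m[:,:365]=0;m[:,445:]=0
m=cv2.morphologyEx(m.astype(np.uint8),cv2.MORPH_OPEN,np.ones((3,3)))
print("cover",fit(c["top"],m,.006,.102))
for n,b in(("top",(385,165,420,205)),("side",(355,245,390,285))):
    x0,y0,x1,y1=b; v=c[n]["image"][y0:y1,x0:x1].max(2); mm=(v<75).astype(np.uint8)
    nn,l,s,ce=cv2.connectedComponentsWithStats(mm); i=1+s[1:,4].argmax(); print("sleeve",n,ce[i]+[x0,y0],s[i]+[x0,y0,0,0,0])
for n,b in(("top",(305,115,335,140)),("side",(355,145,385,190))):
    x0,y0,x1,y1=b; h=cv2.cvtColor(c[n]["image"][y0:y1,x0:x1],cv2.COLOR_BGR2HSV); mm=((h[...,0]>11)&(h[...,1]>80)&(h[...,2]>70)).astype(np.uint8)
    nn,l,s,ce=cv2.connectedComponentsWithStats(mm); i=1+s[1:,4].argmax(); print("post",n,ce[i]+[x0,y0],s[i]+[x0,y0,0,0,0])
big=lambda I,x0,y0,x1,y1,k:cv2.resize(I[y0:y1,x0:x1],None,fx=k,fy=k,interpolation=cv2.INTER_LINEAR)
d=[big(I,x-10,y-10,x+10,y+10,10) for I,x,y in((T,258,123),(T,395,126),(T,318,187),(T,348,192))]
e=[big(I,x-10,y-10,x+10,y+10,10) for I,x,y in((S,336,134),(S,427,230),(S,310,197),(S,322,221))]
cv2.imwrite("pics/dice.png",np.vstack([np.hstack(d),np.hstack(e)]))
cv2.imwrite("pics/st.png",np.hstack([big(T,216,172,266,222,8),big(S,235,105,285,155,8)]))
E
```

```text
bowl (array([0.6377, 0.0086, 0.0949]), 172)
cover (array([ 0.4625, -0.2557,  0.0994]), 181)
sleeve top [403.66666667 184.5       ] [400 181   9   8  54]
sleeve side [370.91616766 265.02994012] [365 256  13  18 167]
post top [318.82051282 128.46153846] [316 125   6   8  39]
post side [367.48543689 167.16504854] [364 158   8  20 103]
```

View pics/dice.png

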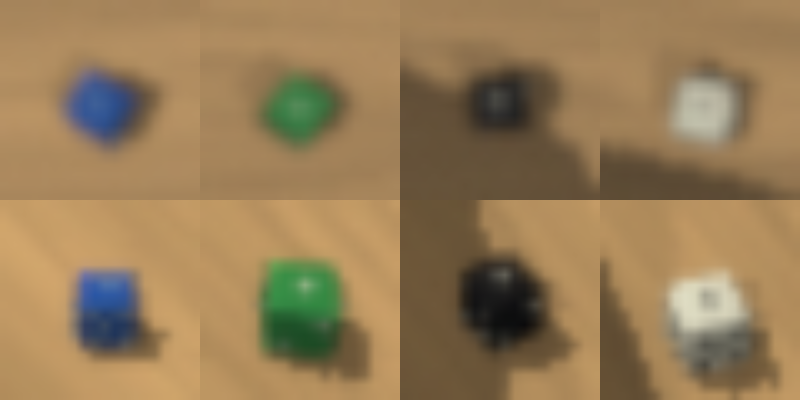

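View pics/st.png

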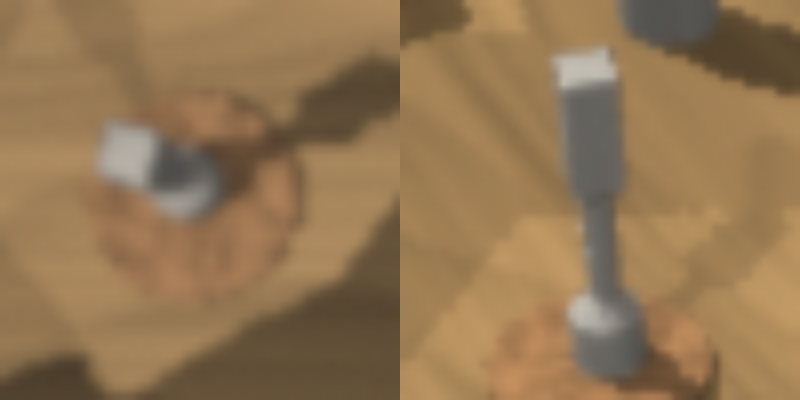

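```bash
cat >> h.py <<'E'
from scipy.spatial.transform import Rotation as Ro
def plan(*wps,start=None):
    "waypoints (x,y,z,psi_deg or None); prints calls of rows in tool units"
    o=bot.get_obs(); M=Ro.from_quat(o["tool_rot"]).as_matrix(); p=np.array(o["eef_pos"]); psi=np.degrees(np.arctan2(M[1,1],M[0,1]))
    if start is not None: p=np.array(start[:3]); psi=start[3]
    print("at",p.round(4),"psi",round(psi,2),"q1,q6",np.degrees(o["joint_pos"][[0,5]]).round(1),"w",round(o["grip_width"],4),"F",o["ft_force"].round(1),"t",round(o["clock"],1))
    for x,y,z,ps in wps:
        if ps is not None and abs(ps-psi)>.3:
            r=psi-ps; n=int(np.ceil(abs(r)/7.1)); print("  turn",n,"x",[0,0,0,round(r/n/60,3)]); psi=ps
        d=np.array([x,y,z])-p; a=np.radians(psi); X=np.array([np.sin(a)*-1,np.cos(a),0]); Y=np.array([np.cos(a),np.sin(a),0])
        t=np.array([d@X,d@Y,-d[2]])/.02; n=max(1,int(np.ceil(np.abs(t).max()-.02))); print("  shift",n,"x",(t/n).round(3).tolist()); p=np.array([x,y,z])
E
python3 - <<'E'
from h import *
c={n:cam(n) for n in("top","side")}
print("grip top",ray(c["top"],232.0,191.4,.135).round(4),ray(c["side"],258.1,113.5,.135).round(4))
print("sleeve",ray(c["top"],403.7,184.5,.042).round(4),ray(c["side"],371,265,.024).round(4))
print("post",ray(c["side"],367.6,158,.070).round(4),ray(c["side"],367.5,177,.008).round(4),ray(c["top"],318.8,126,.070).round(4))
o=bot.get_obs();M=Ro.from_quat(o["tool_rot"]).as_matrix();print(M.round(3))
plan((.663,.205,.25,60),(.663,.205,.06,None),(.663,.205,.024,None))
E
```

```text
grip top [0.4303 0.259  0.135 ] [0.4324 0.2549 0.135 ]
sleeve [ 0.4602 -0.253   0.042 ] [ 0.4621 -0.2602  0.024 ]
post [0.6364 0.0097 0.07  ] [ 6.362e-01 -1.000e-04  8.000e-03] [0.6379 0.0093 0.07  ]
[[-0.896  0.445 -0.   ]
 [ 0.445  0.896 -0.   ]
 [-0.    -0.    -1.   ]]
at [0.2223 0.4478 0.2533] psi 63.6 q1,q6 [63.6 90. ] w 0.0855 F [-0.4  0.3 -0.2] t 0.5
  turn 1 x [0, 0, 0, np.float64(0.06)]
  shift 26 x [-0.967, 0.019, 0.006]
  shift 10 x [0.0, 0.0, 0.95]
  shift 2 x [0.0, 0.0, 0.9]
```

>>> {"api": "apply_moves", "payload": {"commands": [[0, 0, 0, 0.06], [-0.97, 0.02, 0, 0], [-0.97, 0.02, 0, 0], [-0.97, 0.02, 0, 0], [-0.97, 0.02, 0, 0]], "claw": 0.45}}

```text
clock: 0.92
eef_pos: [0.2909, 0.4101, 0.2534]
tool_rot: [0.259, 0.966, 0.0, 0.0]
ft_force: [1.0, 0.8, -0.2]
grip_width: 0.0474
grasp_force: 0.0
```

>>> {"api": "apply_moves", "payload": {"commands": [[-0.97, 0.02, 0, 0], [-0.97, 0.02, 0, 0], [-0.97, 0.02, 0, 0], [-0.97, 0.02, 0, 0], [-0.97, 0.02, 0, 0]]}}

```text
clock: 1.33
eef_pos: [0.3762, 0.3631, 0.2534]
tool_rot: [0.259, 0.966, 0.0, 0.0]
ft_force: [-0.2, 0.6, 0.8]
grip_width: 0.0471
grasp_force: 0.0
```

>>> {"api": "apply_moves", "payload": {"commands": [[-0.97, 0.02, 0, 0], [-0.97, 0.02, 0, 0], [-0.97, 0.02, 0, 0], [-0.97, 0.02, 0, 0], [-0.97, 0.02, 0, 0]]}}

```text
clock: 1.75
eef_pos: [0.4612, 0.3163, 0.2533]
tool_rot: [0.259, 0.966, 0.0, 0.0]
ft_force: [0.3, 0.5, 0.5]
grip_width: 0.0467
grasp_force: 0.0
```

>>> {"api": "apply_moves", "payload": {"commands": [[-0.97, 0.02, 0, 0], [-0.97, 0.02, 0, 0], [-0.97, 0.02, 0, 0], [-0.97, 0.02, 0, 0], [-0.97, 0.02, 0, 0]]}}

```text
clock: 2.17
eef_pos: [0.5461, 0.2696, 0.2532]
tool_rot: [0.259, 0.966, -0.0, -0.0]
ft_force: [0.4, -0.2, 0.7]
grip_width: 0.0471
grasp_force: 0.0
```

>>> {"api": "apply_moves", "payload": {"commands": [[-0.97, 0.02, 0, 0], [-0.97, 0.02, 0, 0], [-0.97, 0.02, 0, 0], [-0.97, 0.02, 0, 0], [-0.97, 0.02, 0, 0]]}}

```text
clock: 2.58
eef_pos: [0.6311, 0.2228, 0.2531]
tool_rot: [0.259, 0.966, -0.0, -0.0]
ft_force: [0.2, 0.1, 0.0]
grip_width: 0.0467
grasp_force: 0.0
```

>>> {"api": "apply_moves", "payload": {"commands": [[-0.97, 0.02, 0, 0], [-0.97, 0.02, 0, 0], [0, 0, 0, 0], [0, 0, 0, 0], [0, 0, 0, 0]]}}

```text
clock: 3.0
eef_pos: [0.6639, 0.2048, 0.2529]
tool_rot: [0.259, 0.966, -0.0, -0.001]
ft_force: [0.6, 0.1, 0.1]
grip_width: 0.047
grasp_force: 0.0
```

>>> {"api": "apply_moves", "payload": {"commands": [[0, 0, 0.95, 0], [0, 0, 0.95, 0], [0, 0, 0.95, 0], [0, 0, 0.95, 0], [0, 0, 0.95, 0]]}}

```text
clock: 3.42
eef_pos: [0.6633, 0.2057, 0.1582]
tool_rot: [0.258, 0.966, 0.0, 0.0]
ft_force: [0.2, -0.8, 1.1]
grip_width: 0.0471
grasp_force: 0.0
```

>>> {"api": "apply_moves", "payload": {"commands": [[0, 0, 0.95, 0], [0, 0, 0.95, 0], [0, 0, 0.95, 0], [0, 0, 0.95, 0], [0, 0, 0.95, 0]]}}

```text
clock: 3.83
eef_pos: [0.6634, 0.2057, 0.0632]
tool_rot: [0.258, 0.966, 0.0, 0.0]
ft_force: [1.3, 0.6, -0.3]
grip_width: 0.0469
grasp_force: 0.0
```

>>> {"api": "apply_moves", "payload": {"commands": [[0, 0, 0.5, 0], [0, 0, 0.5, 0], [0, 0, 0.5, 0], [0, 0, 0.4, 0], [0, 0, 0, 0]]}}

```text
clock: 4.25
eef_pos: [0.6633, 0.2045, 0.0237]
tool_rot: [0.259, 0.966, -0.001, -0.001]
ft_force: [-0.5, 0.5, 0.3]
grip_width: 0.0473
grasp_force: 0.0
```

>>> {"api": "apply_moves", "payload": {"commands": [[0, 0, 0, 0], [0, 0, 0, 0], [0, 0, 0, 0], [0, 0, 0, 0], [0, 0, 0, 0]], "claw": 1}}

```text
clock: 4.67
eef_pos: [0.6653, 0.2048, 0.0266]
tool_rot: [0.259, 0.966, 0.001, 0.001]
ft_force: [-0.0, 0.8, 3.5]
grip_width: 0.0163
grasp_force: 61.6
```

>>> {"api": "apply_moves", "payload": {"commands": [[0, 0, -1, 0], [0, 0, -1, 0], [0, 0, -1, 0], [0, 0, -1, 0], [0, 0, -1, 0]]}}

```text
clock: 5.08
eef_pos: [0.6642, 0.2046, 0.1263]
tool_rot: [0.259, 0.966, -0.0, -0.0]
ft_force: [0.9, 0.0, 0.1]
grip_width: 0.0161
grasp_force: 61.2
```

Run:
```python
from h import *
plan((.600,.009,.125,None),(.600,.009,.065,None))
```

```text
at [0.6642 0.2046 0.1263] psi 60.0 q1,q6 [17.1 47.1] w 0.0161 F [0.9 0.  0.1] t 5.1
  shift 11 x [-0.192, -0.916, 0.006]
  shift 3 x [0.0, 0.0, 1.0]
```

>>> {"api": "apply_moves", "payload": {"commands": [[-0.19, -0.92, 0, 0], [-0.19, -0.92, 0, 0], [-0.19, -0.92, 0, 0], [-0.19, -0.92, 0, 0], [-0.19, -0.92, 0, 0]]}}

```text
clock: 5.5
eef_pos: [0.6344, 0.1147, 0.1254]
tool_rot: [0.259, 0.966, 0.0, 0.0]
ft_force: [0.4, 0.2, 0.0]
grip_width: 0.0161
grasp_force: 61.2
```

>>> {"api": "apply_moves", "payload": {"commands": [[-0.19, -0.92, 0, 0], [-0.19, -0.92, 0, 0], [-0.19, -0.92, 0, 0], [-0.19, -0.92, 0, 0], [-0.19, -0.92, 0, 0]]}}

```text
clock: 5.92
eef_pos: [0.6048, 0.0254, 0.1255]
tool_rot: [0.259, 0.966, 0.0, 0.0]
ft_force: [0.6, -0.7, -0.7]
grip_width: 0.0162
grasp_force: 61.2
```

>>> {"api": "apply_moves", "payload": {"commands": [[-0.19, -0.92, 0, 0], [0, 0, 0.9, 0], [0, 0, 0.9, 0], [0, 0, 0.9, 0], [0, 0, 0.8, 0]]}}

```text
clock: 6.33
eef_pos: [0.5991, 0.0081, 0.0546]
tool_rot: [0.259, 0.966, 0.0, 0.0]
ft_force: [-0.7, 0.7, -0.2]
grip_width: 0.0161
grasp_force: 61.2
```

>>> {"api": "apply_moves", "payload": {"commands": [[0, 0, 0, 0], [0, 0, 0, 0], [0, 0, 0, 0], [0, 0, 0, 0], [0, 0, 0, 0]], "claw": 0.45}}

```text
clock: 6.75
eef_pos: [0.6004, 0.0085, 0.0568]
tool_rot: [0.259, 0.966, 0.0, 0.001]
ft_force: [-0.7, 0.2, 0.2]
grip_width: 0.0468
grasp_force: 0.0
```

>>> {"api": "apply_moves", "payload": {"commands": [[0, 0, -1, 0], [0, 0, -1, 0], [0, 0, -1, 0], [0, 0, -1, 0], [0, 0, -1, 0]]}}

```text
clock: 7.17
eef_pos: [0.5996, 0.0085, 0.1573]
tool_rot: [0.259, 0.966, 0.0, 0.001]
ft_force: [0.6, 0.1, -0.2]
grip_width: 0.0469
grasp_force: 0.0
```

```bash
cat > look.py <<'E'
from h import *
import sys
c={n:cam(n) for n in("top","side")}
B={"top":(190,85,520,300),"side":(230,95,560,390)}
for k in("blue","green","black","white","red"):
    for n in c:
        print(k,n,[(float(b[0]),float(b[1]),b[2],ray(c[n],b[0],b[1],.009)[:2].round(3).tolist()) for b in blobs(c[n]["image"],k,B[n],hi=70)])
if len(sys.argv)>1:
    cv2.imwrite(f"pics/{sys.argv[1]}.png",cv2.resize(c[sys.argv[2]]["image"],(800,500)))
E
python3 look.py a1 side
python3 - <<'E'
from h import *
plan((.652,-.233,.16,None),(.652,-.233,.028,None))
E
```

```text
blue top []
blue side [(355.8, 176.08, 40, [0.609, 0.018])]
green top [(394.35, 126.24, 17, [0.652, -0.232])]
green side [(426.8, 230.26, 50, [0.652, -0.234])]
black top []
black side [(309.83, 197.12, 24, [0.457, 0.01])]
white top [(230.97, 190.66, 38, [0.445, 0.287])]
white side [(257.64, 113.04, 25, [0.501, 0.423]), (257.64, 143.43, 14, [0.434, 0.283]), (321.97, 221.41, 37, [0.441, -0.079]), (450.0, 287.0, 11, [0.588, -0.389]), (479.64, 286.0, 11, [0.648, -0.42]), (484.0, 299.84, 19, [0.63, -0.451]), (480.5, 389.0, 8, [0.483, -0.591])]
red top []
red side [(232.0, 102.5, 22, [0.453, 0.519])]
at [0.6023 0.0086 0.1605] psi 60.01 q1,q6 [ 0.8 30.8] w 0.0468 F [ 1.1 -0.9  0.4] t 7.3
  shift 10 x [-0.819, -0.922, 0.002]
  shift 7 x [0.0, 0.0, 0.943]
```

View pics/a1.png

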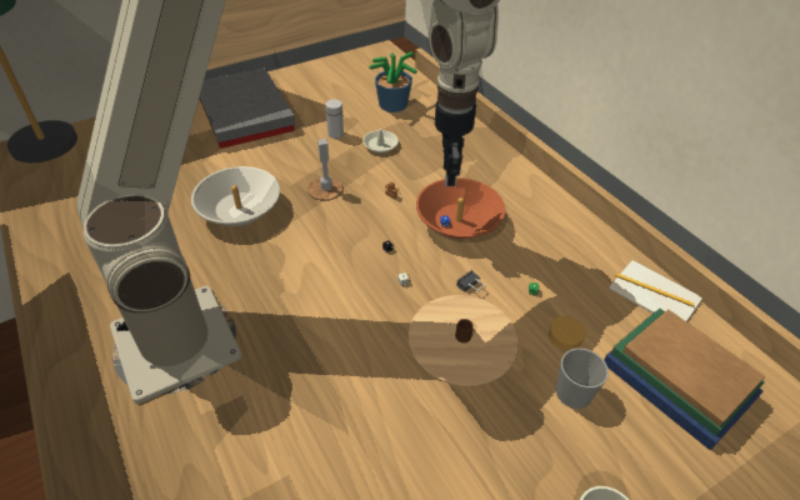

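Blue now lies in the bowl at (445,220) of the 800-pixel-wide view, which is (356,176) in the original. Still no fifth die in sight, so green is next.

>>> {"api": "apply_moves", "payload": {"commands": [[-0.83, -0.92, 0, 0], [-0.83, -0.92, 0, 0], [-0.83, -0.92, 0, 0], [-0.83, -0.92, 0, 0], [-0.83, -0.92, 0, 0]]}}

```text
clock: 7.68
eef_pos: [0.6251, -0.1136, 0.1548]
tool_rot: [0.259, 0.966, -0.0, -0.0]
ft_force: [0.7, -0.4, 0.5]
grip_width: 0.0473
grasp_force: 0.0
```

>>> {"api": "apply_moves", "payload": {"commands": [[-0.83, -0.92, 0, 0], [-0.83, -0.92, 0, 0], [-0.83, -0.92, 0, 0], [-0.83, -0.92, 0, 0], [-0.83, -0.92, 0, 0]]}}

```text
clock: 8.1
eef_pos: [0.651, -0.235, 0.1546]
tool_rot: [0.259, 0.966, 0.0, -0.0]
ft_force: [-0.1, -0.0, -0.8]
grip_width: 0.0471
grasp_force: 0.0
```

>>> {"api": "apply_moves", "payload": {"commands": [[0, 0, 1, 0], [0, 0, 1, 0], [0, 0, 1, 0], [0, 0, 1, 0], [0, 0, 1, 0]]}}

```text
clock: 8.52
eef_pos: [0.6507, -0.2339, 0.0537]
tool_rot: [0.259, 0.966, 0.0, -0.0]
ft_force: [0.3, -1.1, 1.0]
grip_width: 0.0465
grasp_force: 0.0
```

>>> {"api": "apply_moves", "payload": {"commands": [[0, 0, 0.5, 0], [0, 0, 0.5, 0], [0, 0, 0.4, 0], [0, 0, 0, 0], [0, 0, 0, 0]]}}

```text
clock: 8.93
eef_pos: [0.6513, -0.2339, 0.0275]
tool_rot: [0.259, 0.966, -0.0, 0.0]
ft_force: [-0.1, 0.3, 0.9]
grip_width: 0.0467
grasp_force: 0.0
```

>>> {"api": "apply_moves", "payload": {"commands": [[0, 0, 0, 0], [0, 0, 0, 0], [0, 0, 0, 0], [0, 0, 0, 0], [0, 0, 0, 0]], "claw": 1}}

```text
clock: 9.35
eef_pos: [0.6521, -0.2343, 0.029]
tool_rot: [0.259, 0.966, -0.0, 0.001]
ft_force: [0.2, 0.2, 5.8]
grip_width: 0.0161
grasp_force: 61.1
```

>>> {"api": "apply_moves", "payload": {"commands": [[0, 0, -1, 0], [0, 0, -1, 0], [0, 0, -1, 0], [0, 0, -1, 0], [0, 0, -1, 0]]}}

```text
clock: 9.77
eef_pos: [0.6507, -0.2338, 0.1278]
tool_rot: [0.259, 0.966, 0.0, -0.001]
ft_force: [0.9, -0.4, -0.2]
grip_width: 0.0161
grasp_force: 60.5
```

Run:
```python
from h import *
plan((.640,-.036,.125,None),(.640,-.036,.055,None))
```

```text
at [ 0.6507 -0.2338  0.1278] psi 60.0 q1,q6 [-19.8  10.2] w 0.0161 F [ 0.9 -0.4 -0.2] t 9.8
  shift 9 x [0.601, 0.922, 0.015]
  shift 4 x [0.0, 0.0, 0.875]
```

>>> {"api": "apply_moves", "payload": {"commands": [[0.42, 0.92, 0, 0], [0.42, 0.92, 0, 0], [0.42, 0.92, 0, 0], [0.42, 0.92, 0, 0], [0.42, 0.92, 0, 0]]}}

```text
clock: 10.18
eef_pos: [0.6604, -0.1324, 0.127]
tool_rot: [0.259, 0.966, -0.0, -0.0]
ft_force: [0.4, -1.0, -0.4]
grip_width: 0.0161
grasp_force: 60.5
```

>>> {"api": "apply_moves", "payload": {"commands": [[0.42, 0.92, 0, 0], [0.42, 0.92, 0, 0], [0.42, 0.92, 0, 0], [0.42, 0.92, 0, 0], [0.42, 0.92, 0, 0]]}}

```text
clock: 10.6
eef_pos: [0.67, -0.0315, 0.1269]
tool_rot: [0.259, 0.966, -0.0, -0.0]
ft_force: [1.0, 0.7, -0.1]
grip_width: 0.016
grasp_force: 60.5
```

>>> {"api": "apply_moves", "payload": {"commands": [[0.42, 0.92, 0, 0], [0, 0, 0.9, 0], [0, 0, 0.9, 0], [0, 0, 0.9, 0], [0, 0, 0.9, 0]]}}

```text
clock: 11.02
eef_pos: [0.672, -0.012, 0.0544]
tool_rot: [0.259, 0.966, -0.0, -0.0]
ft_force: [-0.6, 0.3, -0.7]
grip_width: 0.016
grasp_force: 60.5
```

>>> {"api": "apply_moves", "payload": {"commands": [[0, 0, 0, 0], [0, 0, 0, 0], [0, 0, 0, 0], [0, 0, 0, 0], [0, 0, 0, 0]], "claw": 0.45}}

```text
clock: 11.43
eef_pos: [0.6734, -0.0125, 0.0571]
tool_rot: [0.259, 0.966, 0.0, 0.001]
ft_force: [0.5, 0.1, 0.2]
grip_width: 0.0471
grasp_force: 0.0
```

>>> {"api": "apply_moves", "payload": {"commands": [[0, 0, -1, 0], [0, 0, -1, 0], [0, 0, -1, 0], [0, 0, -1, 0], [0, 0, -1, 0]]}}

```text
clock: 11.85
eef_pos: [0.6726, -0.0125, 0.1576]
tool_rot: [0.259, 0.966, 0.0, 0.001]
ft_force: [-0.6, 0.3, 0.8]
grip_width: 0.047
grasp_force: 0.0
```

```bash
python3 look.py
python3 - <<'E'
from h import *
plan((.440,-.080,.155,80),(.440,-.080,.028,None))
E
```

```text
blue top []
blue side [(355.8, 176.08, 40, [0.609, 0.018])]
green top []
green side [(378.5, 173.67, 36, [0.67, -0.005])]
black top []
black side [(309.61, 197.35, 23, [0.456, 0.01])]
white top [(230.97, 190.66, 38, [0.445, 0.287])]
white side [(257.64, 113.04, 25, [0.501, 0.423]), (257.64, 143.43, 14, [0.434, 0.283]), (321.97, 221.41, 37, [0.441, -0.079]), (450.33, 286.5, 12, [0.59, -0.388]), (480.56, 286.78, 9, [0.648, -0.423]), (484.56, 298.69, 16, [0.634, -0.45]), (481.0, 389.0, 9, [0.483, -0.592])]
red top []
red side [(232.0, 102.5, 22, [0.453, 0.519])]
at [ 0.6752 -0.0125  0.1613] psi 59.99 q1,q6 [-1.1 28.9] w 0.0474 F [ 0.1 -0.5  2.3] t 11.9
  turn 3 x [0, 0, 0, np.float64(-0.111)]
  shift 11 x [1.0, -0.488, 0.029]
  shift 7 x [0.0, 0.0, 0.907]
```

>>> {"api": "apply_moves", "payload": {"commands": [[0, 0, 0, -0.111], [0, 0, 0, -0.111], [0, 0, 0, -0.111], [0.99, -0.49, 0, 0], [0.98, -0.49, 0, 0]]}}

```text
clock: 12.37
eef_pos: [0.6299, -0.0247, 0.1542]
tool_rot: [0.087, 0.996, -0.0, -0.0]
ft_force: [-0.4, -1.1, -0.2]
grip_width: 0.0468
grasp_force: 0.0
```

>>> {"api": "apply_moves", "payload": {"commands": [[0.99, -0.49, 0, 0], [0.98, -0.49, 0, 0], [0.98, -0.49, 0, 0], [0.98, -0.49, 0, 0], [0.98, -0.49, 0, 0]]}}

```text
clock: 12.78
eef_pos: [0.5235, -0.0562, 0.155]
tool_rot: [0.087, 0.996, -0.0, -0.0]
ft_force: [0.1, -0.5, 0.0]
grip_width: 0.047
grasp_force: 0.0
```

>>> {"api": "apply_moves", "payload": {"commands": [[0.99, -0.48, 0, 0], [0.99, -0.48, 0, 0], [0.99, -0.48, 0, 0], [0.99, -0.48, 0, 0], [0, 0, 0, 0]]}}

```text
clock: 13.2
eef_pos: [0.4356, -0.0805, 0.1547]
tool_rot: [0.088, 0.996, -0.0, -0.002]
ft_force: [0.0, 0.4, 0.1]
grip_width: 0.0468
grasp_force: 0.0
```

>>> {"api": "apply_moves", "payload": {"commands": [[0, 0, 1, 0], [0, 0, 1, 0], [0, 0, 1, 0], [0, 0, 1, 0], [0, 0, 1, 0]]}}

```text
clock: 13.62
eef_pos: [0.4407, -0.08, 0.0545]
tool_rot: [0.087, 0.996, -0.0, 0.001]
ft_force: [0.1, 0.3, 0.7]
grip_width: 0.0473
grasp_force: 0.0
```

>>> {"api": "apply_moves", "payload": {"commands": [[0, 0, 0.5, 0], [0, 0, 0.5, 0], [0, 0, 0.4, 0], [0, 0, 0, 0], [0, 0, 0, 0]]}}

```text
clock: 14.03
eef_pos: [0.4401, -0.08, 0.0271]
tool_rot: [0.087, 0.996, 0.0, -0.0]
ft_force: [-0.5, 0.3, 0.2]
grip_width: 0.047
grasp_force: 0.0
```

>>> {"api": "apply_moves", "payload": {"commands": [[0, 0, 0, 0], [0, 0, 0, 0], [0, 0, 0, 0], [0, 0, 0, 0], [0, 0, 0, 0]], "claw": 1}}

```text
clock: 14.45
eef_pos: [0.4411, -0.0802, 0.0283]
tool_rot: [0.087, 0.996, -0.0, 0.001]
ft_force: [-0.4, 0.9, 6.9]
grip_width: 0.0161
grasp_force: 60.5
```

>>> {"api": "apply_moves", "payload": {"commands": [[0, 0, -1, 0], [0, 0, -1, 0], [0, 0, -1, 0], [0, 0, -1, 0], [0, 0, -1, 0]]}}

```text
clock: 14.87
eef_pos: [0.4398, -0.08, 0.1282]
tool_rot: [0.087, 0.996, 0.0, -0.0]
ft_force: [1.0, 0.3, -0.3]
grip_width: 0.0161
grasp_force: 59.8
```

```bash
python3 look.py|grep -v red
python3 - <<'E'
from h import *
plan((.606,-.018,.127,None),(.606,-.018,.057,None))
E
```

```text
blue top [(318.09, 140.91, 22, [0.604, 0.012])]
blue side [(355.59, 176.18, 39, [0.609, 0.018])]
green top [(325.2, 122.13, 15, [0.666, -0.011])]
green side [(378.5, 173.67, 36, [0.67, -0.005])]
black top []
black side [(320.54, 120.29, 28, [0.658, 0.29]), (309.83, 197.35, 23, [0.457, 0.01])]
white top [(231.05, 190.67, 39, [0.445, 0.287]), (363.94, 232.0, 17, [0.314, -0.132]), (356.64, 258.51, 69, [0.232, -0.108]), (349.0, 275.5, 10, [0.18, -0.084])]
white side [(257.64, 113.04, 25, [0.501, 0.423]), (257.64, 143.43, 14, [0.434, 0.283]), (450.0, 287.0, 11, [0.588, -0.389]), (480.56, 286.78, 9, [0.648, -0.423]), (484.56, 298.69, 16, [0.634, -0.45]), (480.5, 389.0, 8, [0.483, -0.591])]
at [ 0.4425 -0.0805  0.1304] psi 79.98 q1,q6 [-10.3  -0.3] w 0.0163 F [ 0.1 -0.1  0.2] t 15.0
  shift 8 x [-0.938, 0.562, 0.022]
  shift 4 x [0.0, 0.0, 0.875]
```

>>> {"api": "apply_moves", "payload": {"commands": [[-0.94, 0.55, 0, 0], [-0.94, 0.55, 0, 0], [-0.94, 0.55, 0, 0], [-0.94, 0.55, 0, 0], [-0.94, 0.55, 0, 0]]}}

```text
clock: 15.38
eef_pos: [0.5425, -0.0418, 0.1262]
tool_rot: [0.087, 0.996, -0.0, -0.001]
ft_force: [0.5, -0.4, 0.3]
grip_width: 0.0164
grasp_force: 59.8
```

>>> {"api": "apply_moves", "payload": {"commands": [[-0.94, 0.55, 0, 0], [-0.94, 0.55, 0, 0], [-0.95, 0.54, 0, 0], [0, 0, 1, 0], [0, 0, 1, 0]]}}

```text
clock: 15.8
eef_pos: [0.6058, -0.0192, 0.0868]
tool_rot: [0.087, 0.996, 0.0, 0.001]
ft_force: [-0.1, -0.1, -0.3]
grip_width: 0.0164
grasp_force: 59.8
```

>>> {"api": "apply_moves", "payload": {"commands": [[0, 0, 1, 0], [0, 0, 0.2, 0], [0, 0, 0, 0], [0, 0, 0, 0], [0, 0, 0, 0]]}}

```text
clock: 16.22
eef_pos: [0.6046, -0.0199, 0.0645]
tool_rot: [0.087, 0.996, 0.0, 0.001]
ft_force: [0.8, -0.3, 1.7]
grip_width: 0.0163
grasp_force: 59.8
```

>>> {"api": "apply_moves", "payload": {"commands": [[0, 0, 0, 0], [0, 0, 0, 0], [0, 0, 0, 0], [0, 0, 0, 0], [0, 0, 0, 0]], "claw": 0.65}}

```text
clock: 16.63
eef_pos: [0.6039, -0.0198, 0.0637]
tool_rot: [0.087, 0.996, 0.0, 0.0]
ft_force: [-0.7, -0.4, -0.6]
grip_width: 0.0302
grasp_force: 0.0
```

>>> {"api": "apply_moves", "payload": {"commands": [[0, 0, -1, 0], [0, 0, -1, 0], [0, 0, -1, 0], [0, 0, -1, 0], [0, 0, -1, 0]]}}

```text
clock: 17.05
eef_pos: [0.6036, -0.0198, 0.1643]
tool_rot: [0.087, 0.996, 0.0, -0.0]
ft_force: [0.1, -0.7, -1.1]
grip_width: 0.0298
grasp_force: 0.0
```

```bash
python3 look.py|grep -v red
python3 - <<'E'
from h import *
plan((.457,.010,.160,90),(.457,.010,.028,None))
E
```

```text
blue top []
blue side [(355.83, 176.17, 41, [0.609, 0.018])]
green top []
green side [(378.49, 173.74, 35, [0.67, -0.005])]
black top []
black side [(298.41, 200.91, 22, [0.424, 0.013])]
white top [(230.97, 190.66, 38, [0.445, 0.287])]
white side [(257.64, 113.04, 25, [0.501, 0.423]), (257.64, 143.43, 14, [0.434, 0.283]), (363.87, 177.87, 31, [0.625, 0.001]), (450.23, 287.0, 13, [0.589, -0.389]), (484.05, 299.5, 20, [0.631, -0.451]), (480.5, 389.0, 8, [0.483, -0.591])]
at [ 0.6062 -0.0199  0.1675] psi 79.98 q1,q6 [-1.9  8.1] w 0.0299 F [ 0.9 -0.3  0.3] t 17.1
  turn 2 x [0, 0, 0, np.float64(-0.084)]
  shift 8 x [0.933, 0.187, 0.047]
  shift 7 x [0.0, 0.0, 0.943]
```

The black die has been knocked from (.457,.010) to (.424,.013), so I'll check its new heading and whether it has come to rest.

Run:
```python
from h import *
c={n:cam(n) for n in("top","side")}
for n in c: print(n,[(b,ray(c[n],b[0],b[1],.009)[:2].round(4)) for b in [b for b in blobs(c[n]["image"],"black",(285,185,325,215))]])
p=proj(c["top"],(.424,.013,.009)).astype(int); q=(298,201)
f=lambda I,x,y:cv2.resize(I[y-12:y+12,x-12:x+12],(400,400),interpolation=cv2.INTER_LINEAR)
o=np.hstack([f(c["top"]["image"],*p),f(c["side"]["image"],*q)]); cv2.imwrite("pics/bl.png",cv2.convertScaleAbs(o,alpha=2))
```

```text
top []
side [((np.float64(286.47), np.float64(204.76), 17), array([0.3901, 0.0162]))]
```

View pics/bl.png

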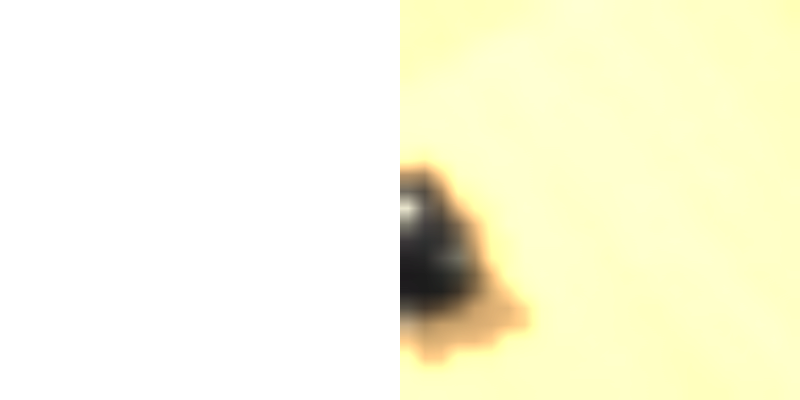

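The die is still sliding and has reached (.390,.016). I'll wait and look again.

>>> {"api": "apply_moves", "payload": {"commands": [[0, 0, 0, 0], [0, 0, 0, 0], [0, 0, 0, 0], [0, 0, 0, 0], [0, 0, 0, 0]]}}

```text
clock: 17.67
eef_pos: [0.6035, -0.0198, 0.1626]
tool_rot: [0.087, 0.996, -0.0, -0.001]
ft_force: [0.3, -0.1, -0.4]
grip_width: 0.0297
grasp_force: 0.0
```

Run:
```python
from h import *
for i in range(2):
    c=cam("side"); bs=blobs(c["image"],"black",(255,180,325,230),lo=5)
    print([(b,ray(c,b[0],b[1],.009)[:2].round(4)) for b in bs])
x,y=[int(round(float(v))) for v in bs[0][:2]]
o=cv2.resize(c["image"][y-12:y+12,x-12:x+12],(400,400),interpolation=cv2.INTER_LINEAR); cv2.imwrite("pics/bl2.png",cv2.convertScaleAbs(o,alpha=1.5))
```

```text
[((np.float64(284.48), np.float64(204.78), 23), array([0.3856, 0.0187]))]
[((np.float64(284.48), np.float64(204.78), 23), array([0.3856, 0.0187]))]
```

View pics/bl2.png

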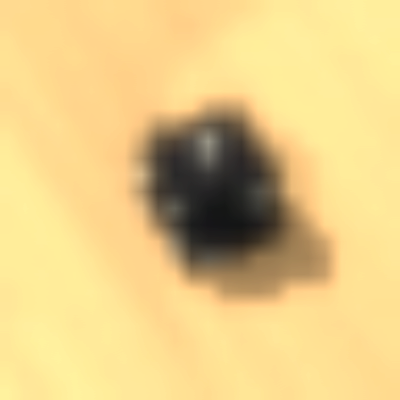

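The black die has stopped at (.3856,.0187). Its front corner in the crop puts its edges along the world axes, so I'll grasp at psi 90.

>>> {"api": "apply_moves", "payload": {"commands": [[0, 0, 0, -0.083], [0, 0, 0, -0.083], [0.99, 0.17, 0, 0], [0.99, 0.17, 0, 0], [0.99, 0.17, 0, 0]], "claw": 0.45}}

```text
clock: 18.18
eef_pos: [0.5437, -0.0095, 0.163]
tool_rot: [0.001, 1.0, 0.0, -0.0]
ft_force: [-0.6, -0.4, 0.2]
grip_width: 0.0471
grasp_force: 0.0
```

>>> {"api": "apply_moves", "payload": {"commands": [[0.99, 0.17, 0, 0], [0.99, 0.17, 0, 0], [0.99, 0.17, 0, 0], [0.99, 0.18, 0, 0], [0.99, 0.18, 0, 0]]}}

```text
clock: 18.6
eef_pos: [0.4445, 0.0081, 0.1634]
tool_rot: [0.001, 1.0, 0.0, 0.0]
ft_force: [-0.2, -0.1, 0.3]
grip_width: 0.0469
grasp_force: 0.0
```

>>> {"api": "apply_moves", "payload": {"commands": [[0.99, 0.18, 0, 0], [0.99, 0.18, 0, 0], [0.99, 0.18, 0, 0], [0, 0, 0, 0], [0, 0, 0, 0]]}}

```text
clock: 19.02
eef_pos: [0.3855, 0.0189, 0.1636]
tool_rot: [0.0, 1.0, -0.0, 0.0]
ft_force: [-0.7, -0.3, -0.5]
grip_width: 0.0466
grasp_force: 0.0
```

>>> {"api": "apply_moves", "payload": {"commands": [[0, 0, 1, 0], [0, 0, 1, 0], [0, 0, 1, 0], [0, 0, 1, 0], [0, 0, 1, 0]]}}

```text
clock: 19.43
eef_pos: [0.3877, 0.0187, 0.0627]
tool_rot: [0.001, 1.0, 0.0, 0.001]
ft_force: [0.7, -0.1, 0.7]
grip_width: 0.0467
grasp_force: 0.0
```

>>> {"api": "apply_moves", "payload": {"commands": [[0, 0, 0.6, 0], [0, 0, 0.6, 0], [0, 0, 0.55, 0], [0, 0, 0, 0], [0, 0, 0, 0]]}}

```text
clock: 19.85
eef_pos: [0.3865, 0.0187, 0.028]
tool_rot: [0.001, 1.0, -0.0, -0.0]
ft_force: [-0.0, 0.6, 0.3]
grip_width: 0.0471
grasp_force: 0.0
```

>>> {"api": "apply_moves", "payload": {"commands": [[0, 0, 0, 0], [0, 0, 0, 0], [0, 0, 0, 0], [0, 0, 0, 0], [0, 0, 0, 0]], "claw": 1}}

```text
clock: 20.27
eef_pos: [0.3871, 0.0189, 0.0293]
tool_rot: [0.001, 1.0, 0.0, 0.001]
ft_force: [-0.2, -0.6, 7.2]
grip_width: 0.0159
grasp_force: 59.8
```

>>> {"api": "apply_moves", "payload": {"commands": [[0, 0, -1, 0], [0, 0, -1, 0], [0, 0, -1, 0], [0, 0, -1, 0], [0, 0, -1, 0]]}}

```text
clock: 20.68
eef_pos: [0.3856, 0.0188, 0.1293]
tool_rot: [0.0, 1.0, -0.0, -0.0]
ft_force: [1.0, -0.2, -1.0]
grip_width: 0.0161
grasp_force: 59.0
```

Run:
```python
from h import *
plan((.602,.020,.127,None))
```

```text
at [0.3856 0.0188 0.1293] psi 89.94 q1,q6 [2.8 2.9] w 0.0161 F [ 1.  -0.2 -1. ] t 20.7
  shift 11 x [-0.983, 0.006, 0.011]
```

>>> {"api": "apply_moves", "payload": {"commands": [[-0.99, 0.05, 0, 0], [-0.99, 0.05, 0, 0], [-0.99, 0.05, 0, 0], [-0.99, 0.05, 0, 0], [-0.99, 0.05, 0, 0]]}}

```text
clock: 21.1
eef_pos: [0.4857, 0.0238, 0.1284]
tool_rot: [0.001, 1.0, 0.0, 0.0]
ft_force: [0.4, 0.1, -0.2]
grip_width: 0.0163
grasp_force: 59.0
```

>>> {"api": "apply_moves", "payload": {"commands": [[-0.99, 0.05, 0, 0], [-0.99, 0.05, 0, 0], [-0.99, 0.05, 0, 0], [-0.99, 0.05, 0, 0], [-0.99, 0.05, 0, 0]]}}

```text
clock: 21.52
eef_pos: [0.5846, 0.0287, 0.1281]
tool_rot: [0.001, 1.0, 0.0, -0.0]
ft_force: [-1.0, -1.0, 0.5]
grip_width: 0.0162
grasp_force: 59.0
```

>>> {"api": "apply_moves", "payload": {"commands": [[-0.99, 0.05, 0, 0], [-0.99, 0.05, 0, 0], [-0.99, 0.05, 0, 0], [-0.99, 0.05, 0, 0], [0, 0, 1, 0]]}}

```text
clock: 21.93
eef_pos: [0.6695, 0.0329, 0.1123]
tool_rot: [0.001, 1.0, 0.0, 0.006]
ft_force: [1.4, 0.4, 1.2]
grip_width: 0.0162
grasp_force: 59.1
```

>>> {"api": "apply_moves", "payload": {"commands": [[0, 0, 1, 0], [0, 0, 1, 0], [0, 0, 0.3, 0], [0, 0, 0, 0], [0, 0, 0, 0]]}}

```text
clock: 22.35
eef_pos: [0.6631, 0.0326, 0.0624]
tool_rot: [0.001, 1.0, -0.0, -0.0]
ft_force: [1.2, 0.7, 0.6]
grip_width: 0.016
grasp_force: 59.1
```

>>> {"api": "apply_moves", "payload": {"commands": [[0, 0, 0, 0], [0, 0, 0, 0], [0, 0, 0, 0], [0, 0, 0, 0], [0, 0, 0, 0]], "claw": 0.65}}

```text
clock: 22.77
eef_pos: [0.6636, 0.0326, 0.0631]
tool_rot: [0.001, 1.0, 0.0, 0.001]
ft_force: [-0.3, -0.1, -0.3]
grip_width: 0.0298
grasp_force: 0.0
```

>>> {"api": "apply_moves", "payload": {"commands": [[0, 0, -1, 0], [0, 0, -1, 0], [0, 0, -1, 0], [0, 0, -1, 0], [0, 0, -1, 0]]}}

```text
clock: 23.18
eef_pos: [0.6631, 0.0325, 0.1635]
tool_rot: [0.001, 1.0, -0.0, 0.0]
ft_force: [0.4, 0.8, -0.5]
grip_width: 0.03
grasp_force: 0.0
```

>>> {"api": "apply_moves", "payload": {"commands": [[0, 0, -1, 0], [0, 0, -1, 0], [0, 0, -1, 0], [0, 0, 0, 0], [0, 0, 0, 0]], "claw": 0.3}}

```text
clock: 23.6
eef_pos: [0.6641, 0.0326, 0.224]
tool_rot: [0.001, 1.0, 0.0, 0.002]
ft_force: [0.3, -0.3, -0.6]
grip_width: 0.0602
grasp_force: 0.0
```

```bash
python3 look.py a2 side|grep -v red
python3 - <<'E'
from h import *
plan((.4313,.257,.225,78),(.4313,.257,.121,None))
E
```

```text
blue top []
blue side [(355.8, 176.08, 40, [0.609, 0.018])]
green top []
green side [(378.5, 173.67, 36, [0.67, -0.005])]
black top []
black side [(368.86, 98.24, 37, [0.863, 0.316]), (371.62, 165.38, 8, [0.674, 0.033])]
white top [(200.0, 136.53, 15, [0.619, 0.389]), (230.97, 190.66, 38, [0.445, 0.287])]
white side [(257.64, 113.04, 25, [0.501, 0.423]), (257.64, 143.43, 14, [0.434, 0.283]), (363.87, 177.87, 31, [0.625, 0.001]), (450.33, 286.5, 12, [0.59, -0.388]), (480.56, 286.78, 9, [0.648, -0.423]), (484.56, 298.69, 16, [0.634, -0.45]), (480.5, 389.0, 8, [0.483, -0.591])]
at [0.6627 0.0325 0.2212] psi 89.94 q1,q6 [2.8 2.9] w 0.0598 F [-0.4  0.3 -0.7] t 23.7
  turn 2 x [0, 0, 0, np.float64(0.099)]
  shift 14 x [0.975, 0.612, -0.014]
  shift 6 x [0.0, 0.0, 0.867]
```

View pics/a2.png

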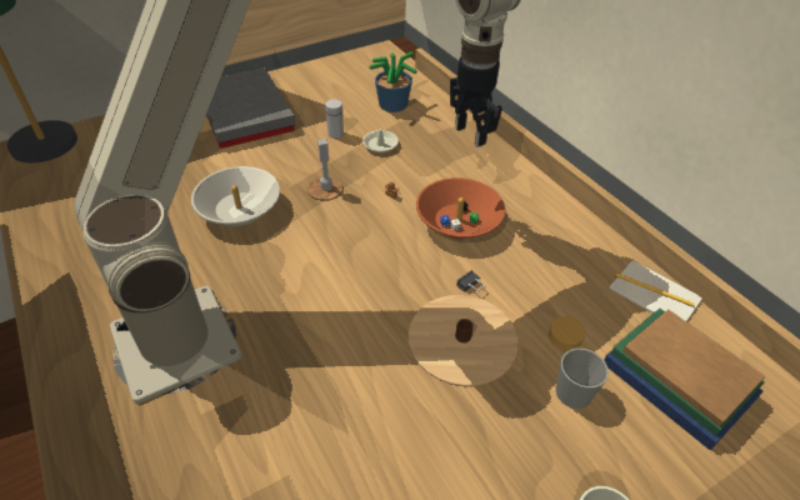

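All four dice are in the bowl: blue (445,220), white (456,225), green (474,217) and black behind the post (464,206). Next is the stirrer.

>>> {"api": "apply_moves", "payload": {"commands": [[0, 0, 0, 0.1], [0, 0, 0, 0.1], [0.97, 0.61, 0, 0], [0.97, 0.61, 0, 0], [0.97, 0.61, 0, 0]]}}

```text
clock: 24.12
eef_pos: [0.6124, 0.0805, 0.2198]
tool_rot: [0.106, 0.994, -0.0, -0.002]
ft_force: [0.5, -0.2, 0.7]
grip_width: 0.0599
grasp_force: 0.0
```

>>> {"api": "apply_moves", "payload": {"commands": [[0.97, 0.61, 0, 0], [0.97, 0.61, 0, 0], [0.97, 0.61, 0, 0], [0.97, 0.61, 0, 0], [0.97, 0.61, 0, 0]]}}

```text
clock: 24.53
eef_pos: [0.5299, 0.1608, 0.2204]
tool_rot: [0.105, 0.994, -0.001, -0.002]
ft_force: [0.4, -0.1, 0.0]
grip_width: 0.0599
grasp_force: 0.0
```

>>> {"api": "apply_moves", "payload": {"commands": [[0.97, 0.61, 0, 0], [0.97, 0.61, 0, 0], [0, 0, 0, 0], [0, 0, 0, 0], [0, 0, 0, 0]]}}

```text
clock: 24.95
eef_pos: [0.4988, 0.1921, 0.2213]
tool_rot: [0.105, 0.994, -0.001, -0.001]
ft_force: [0.3, -1.0, 0.6]
grip_width: 0.0598
grasp_force: 0.0
```

Run:
```python
from h import *
c={n:cam(n) for n in("top","side")}
I=c["side"]["image"]; h=cv2.cvtColor(I,cv2.COLOR_BGR2HSV)
m=(h[...,1]<70).astype(np.uint8); m[:108]=0;m[160:]=0;m[:,:240]=0;m[:,:]*=1;m[:,275:]=0
for r in range(108,160,3):
    x=np.where(m[r])[0]; print(r,(x.min(),x.max()) if len(x) else None,end=" ")
print()
# triangulate grip top centre and foot top centre (top view px from crop, side px)
t=c["top"];s=c["side"]
print("foot top z.033",ray(t,239.1,195.1,.033).round(4))
print("coaster",ray(t,240.4,196.5,.005).round(4))
for p,z in(((.4313,.257,.135),0),((.4313,.257,.085),0),((.4313,.257,.035),0),((.4313,.257,.005),0)): print(p[2],proj(s,p).round(1))
plan((.4313,.257,.220,None),(.4313,.257,.113,None))
```

```text
108 (np.int64(263), np.int64(273)) 111 (np.int64(258), np.int64(260)) 114 (np.int64(254), np.int64(261)) 117 (np.int64(255), np.int64(261)) 120 (np.int64(255), np.int64(262)) 123 (np.int64(255), np.int64(262)) 126 (np.int64(256), np.int64(262)) 129 (np.int64(257), np.int64(261)) 132 (np.int64(258), np.int64(261)) 135 (np.int64(258), np.int64(261)) 138 (np.int64(258), np.int64(261)) 141 (np.int64(258), np.int64(262)) 144 (np.int64(256), np.int64(264)) 147 (np.int64(257), np.int64(265)) 150 (np.int64(257), np.int64(264)) 153 None 156 None 159 None 
foot top z.033 [0.4288 0.257  0.033 ]
coaster [0.4269 0.2579 0.005 ]
0.135 [257.4 113.2]
0.085 [258.7 127.8]
0.035 [259.9 141.6]
0.005 [260.5 149.6]
at [0.4994 0.1917 0.2217] psi 77.88 q1,q6 [21.  33.1] w 0.0595 F [-0.2  0.1  0.8] t 25.1
  shift 4 x [1.003, 0.619, 0.021]
  shift 6 x [0.0, 0.0, 0.892]
```

>>> {"api": "apply_moves", "payload": {"commands": [[1, 0.62, 0, 0], [1, 0.62, 0, 0], [1, 0.62, 0, 0], [1, 0.62, 0, 0], [0, 0, 0, 0]]}}

```text
clock: 25.47
eef_pos: [0.4293, 0.259, 0.2221]
tool_rot: [0.104, 0.995, 0.0, -0.001]
ft_force: [0.6, -1.4, -0.1]
grip_width: 0.0599
grasp_force: 0.0
```

>>> {"api": "apply_moves", "payload": {"commands": [[0, 0, 0.9, 0], [0, 0, 0.9, 0], [0, 0, 0.9, 0], [0, 0, 0.9, 0], [0, 0, 0.9, 0]]}}

```text
clock: 25.88
eef_pos: [0.4321, 0.2568, 0.1314]
tool_rot: [0.106, 0.994, -0.0, 0.0]
ft_force: [-0.6, 0.1, 0.2]
grip_width: 0.0598
grasp_force: 0.0
```

>>> {"api": "apply_moves", "payload": {"commands": [[0, 0, 0.5, 0], [0, 0, 0.38, 0], [0, 0, 0, 0], [0, 0, 0, 0], [0, 0, 0, 0]]}}

```text
clock: 26.3
eef_pos: [0.432, 0.2579, 0.1156]
tool_rot: [0.105, 0.994, 0.001, 0.001]
ft_force: [-0.4, -0.2, -0.5]
grip_width: 0.0598
grasp_force: 0.0
```

>>> {"api": "apply_moves", "payload": {"commands": [[0, 0, 0, 0], [0, 0, 0, 0], [0, 0, 0, 0], [0, 0, 0, 0], [0, 0, 0, 0]], "claw": 1}}

```text
clock: 26.72
eef_pos: [0.4315, 0.2578, 0.1154]
tool_rot: [0.105, 0.994, 0.0, 0.001]
ft_force: [1.0, -0.1, 3.0]
grip_width: 0.0193
grasp_force: 58.3
```

>>> {"api": "apply_moves", "payload": {"commands": [[0, 0, 0, 0], [0, 0, 0, 0], [0, 0, -0.5, 0], [0, 0, -0.5, 0], [0, 0, -0.5, 0]]}}

```text
clock: 27.13
eef_pos: [0.4307, 0.2575, 0.1453]
tool_rot: [0.105, 0.994, -0.0, -0.001]
ft_force: [1.4, 0.3, -1.6]
grip_width: 0.0193
grasp_force: 58.5
```

>>> {"api": "apply_moves", "payload": {"commands": [[0, 0, -0.7, 0], [0, 0, -0.7, 0], [0, 0, -0.7, 0], [0, 0, -0.7, 0], [0, 0, 0, 0]]}}

```text
clock: 27.55
eef_pos: [0.4327, 0.2587, 0.2044]
tool_rot: [0.105, 0.994, 0.002, 0.002]
ft_force: [0.6, 0.7, -1.2]
grip_width: 0.0194
grasp_force: 58.8
```

>>> {"api": "apply_moves", "payload": {"commands": [[0, 0, 0, -0.1], [0, 0, 0, -0.1], [0, 0, 0, 0], [0, 0, 0, 0], [0, 0, 0, 0]]}}

```text
clock: 27.97
eef_pos: [0.4309, 0.2575, 0.2004]
tool_rot: [0.002, 1.0, -0.0, -0.0]
ft_force: [0.7, 0.1, -1.9]
grip_width: 0.019
grasp_force: 58.7
```

Run:
```python
from h import *
c={n:cam(n) for n in("top","side")}
for n,B in(("top",(290,100,350,158)),("side",(335,145,405,190))):
  for k in("blue","green","white"):
    print(n,k,[(b[2],(ray(c[n],b[0],b[1],.017)[:2]-[.637,.009]).round(4)) for b in blobs(c[n]["image"],k,B,lo=5)])
  x0,y0,x1,y1=B; m=(c[n]["image"].max(2)<60).astype(np.uint8)[y0:y1,x0:x1]; q=cv2.connectedComponentsWithStats(m)
  print("dark",[(s[4],(ray(c[n],a[0]+x0,a[1]+y0,.017)[:2]-[.637,.009]).round(3)) for s,a in zip(q[2][1:],q[3][1:])])
plan((.637,.042,.2,None))
```

```text
top blue [(20, array([-0.0343,  0.0029]))]
top green [(16, array([ 0.0267, -0.0195]))]
top white []
dark [(np.int32(14), array([0.025, 0.021]))]
side blue [(35, array([-0.0339,  0.0019]))]
side green [(36, array([ 0.0273, -0.0206]))]
side white []
dark [(np.int32(19), array([0.032, 0.018]))]
at [0.431  0.2576 0.2005] psi 89.86 q1,q6 [30.9 31. ] w 0.0192 F [-0.3  0.  -1.8] t 28.1
  shift 11 x [-0.939, -0.978, 0.002]
```

>>> {"api": "apply_moves", "payload": {"commands": [[-0.91, -0.98, 0, 0], [-0.91, -0.98, 0, 0], [-0.91, -0.98, 0, 0], [-0.91, -0.98, 0, 0], [-0.91, -0.98, 0, 0]]}}

```text
clock: 28.48
eef_pos: [0.5227, 0.1586, 0.2006]
tool_rot: [0.001, 1.0, 0.0, -0.0]
ft_force: [0.3, 1.2, -1.9]
grip_width: 0.0191
grasp_force: 58.9
```

>>> {"api": "apply_moves", "payload": {"commands": [[-0.91, -0.98, 0, 0], [-0.91, -0.98, 0, 0], [-0.91, -0.98, 0, 0], [-0.92, -0.98, 0, 0], [-0.92, -0.98, 0, 0]]}}

```text
clock: 28.9
eef_pos: [0.614, 0.0603, 0.2004]
tool_rot: [0.001, 1.0, 0.0, -0.0]
ft_force: [0.8, 0.1, -1.8]
grip_width: 0.0193
grasp_force: 58.9
```

>>> {"api": "apply_moves", "payload": {"commands": [[-0.92, -0.98, 0, 0], [0, 0, 0, 0], [0, 0, 0, 0], [0, 0, 0, 0], [0, 0, 0, 0]]}}

```text
clock: 29.32
eef_pos: [0.6309, 0.0426, 0.2005]
tool_rot: [0.0, 1.0, 0.0, -0.0]
ft_force: [-0.5, 0.2, -1.2]
grip_width: 0.0196
grasp_force: 58.8
```

>>> {"api": "apply_moves", "payload": {"commands": [[0, 0, 0.8, 0], [0, 0, 0.8, 0], [0, 0, 0.8, 0], [0, 0, 0.5, 0], [0, 0, 0.4, 0]]}}

```text
clock: 29.73
eef_pos: [0.6306, 0.0428, 0.1337]
tool_rot: [-0.0, 1.0, -0.0, -0.001]
ft_force: [-0.7, 0.1, -1.2]
grip_width: 0.0191
grasp_force: 58.9
```

>>> {"api": "apply_moves", "payload": {"commands": [[0, 0, 0.3, 0], [0, 0, 0.25, 0], [0, 0, 0, 0], [0, 0, 0, 0], [0, 0, 0, 0]]}}

```text
clock: 30.15
eef_pos: [0.6322, 0.0418, 0.1245]
tool_rot: [0.001, 1.0, 0.0, 0.001]
ft_force: [-0.9, 0.1, -1.3]
grip_width: 0.0194
grasp_force: 58.9
```

```bash
python3 look.py a3 side|grep -v red
python3 - <<'E'
from h import *
plan((.637,.042,.123,None))
E
```

```text
blue top []
blue side [(355.88, 176.1, 42, [0.61, 0.018])]
green top []
green side [(378.51, 173.97, 37, [0.669, -0.006])]
black top []
black side [(371.62, 165.38, 8, [0.674, 0.033])]
white top [(321.82, 91.82, 50, [0.765, -0.0])]
white side [(357.1, 161.67, 30, [0.647, 0.067]), (363.87, 177.87, 31, [0.625, 0.001]), (450.33, 286.5, 12, [0.59, -0.388]), (479.64, 286.0, 11, [0.648, -0.42]), (484.0, 299.84, 19, [0.63, -0.451]), (481.0, 389.0, 9, [0.483, -0.592])]
at [0.6322 0.0418 0.1245] psi 89.93 q1,q6 [3.8 3.8] w 0.0194 F [-0.4  0.8 -1.7] t 30.2
  shift 1 x [-0.239, 0.012, 0.076]
```

View pics/a3.png

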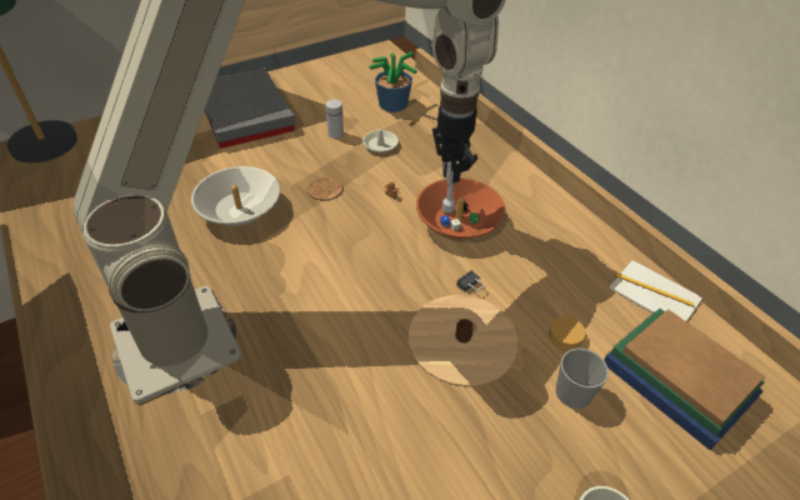

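The stirrer is in the bowl at (449,205), with its foot about 14 mm above the ledge, or 6 mm above the bowl's floor. I'll try a first quarter turn.

>>> {"api": "apply_moves", "payload": {"commands": [[-0.25, 0, 0.06, 0], [0, 0, 0, 0], [-0.51, -0.08, 0, 0], [-0.46, -0.23, 0, 0], [-0.37, -0.37, 0, 0]]}}

```text
clock: 30.67
eef_pos: [0.6643, 0.0287, 0.1226]
tool_rot: [0.0, 1.0, 0.0, 0.0]
ft_force: [0.0, 0.3, -1.5]
grip_width: 0.0194
grasp_force: 58.9
```

>>> {"api": "apply_moves", "payload": {"commands": [[-0.23, -0.46, 0, 0], [-0.08, -0.51, 0, 0], [0.08, -0.51, 0, 0], [0.23, -0.46, 0, 0], [0.37, -0.37, 0, 0]]}}

```text
clock: 31.08
eef_pos: [0.6555, -0.0196, 0.1223]
tool_rot: [0.001, 1.0, -0.0, -0.0]
ft_force: [-0.1, -0.6, -0.5]
grip_width: 0.0194
grasp_force: 58.9
```

>>> {"api": "apply_moves", "payload": {"commands": [[0.46, -0.23, 0, 0], [0.51, -0.08, 0, 0], [0.51, 0.08, 0, 0], [0.46, 0.23, 0, 0], [0.37, 0.37, 0, 0]]}}

```text
clock: 31.5
eef_pos: [0.6083, -0.0118, 0.1228]
tool_rot: [0.002, 1.0, -0.0, -0.0]
ft_force: [0.4, 0.0, -1.4]
grip_width: 0.0195
grasp_force: 58.9
```

>>> {"api": "apply_moves", "payload": {"commands": [[0.23, 0.46, 0, 0], [0.08, 0.51, 0, 0], [-0.08, 0.51, 0, 0], [-0.23, 0.46, 0, 0], [-0.37, 0.37, 0, 0]]}}

```text
clock: 31.92
eef_pos: [0.6177, 0.0373, 0.1226]
tool_rot: [-0.0, 1.0, 0.0, 0.0]
ft_force: [-0.0, -0.7, -1.7]
grip_width: 0.0194
grasp_force: 59.0
```

```bash
python3 look.py a4 side|grep -E "side"|grep -v red
python3 - <<'E'
from h import *
plan((.637,.042,.123,None))
E
```

```text
blue side []
green side [(351.16, 172.14, 43, [0.607, 0.038])]
black side []
white side [(361.58, 161.32, 19, [0.659, 0.062]), (354.03, 164.19, 31, [0.633, 0.062]), (450.23, 287.0, 13, [0.589, -0.389]), (479.64, 286.0, 11, [0.648, -0.42]), (484.0, 299.84, 19, [0.63, -0.451]), (481.0, 389.0, 9, [0.483, -0.592])]
at [0.6191 0.0376 0.1225] psi 90.08 q1,q6 [3.5 3.4] w 0.0191 F [ 0.5  0.3 -1. ] t 32.0
  shift 1 x [-0.893, 0.219, -0.027]
```

View pics/a4.png

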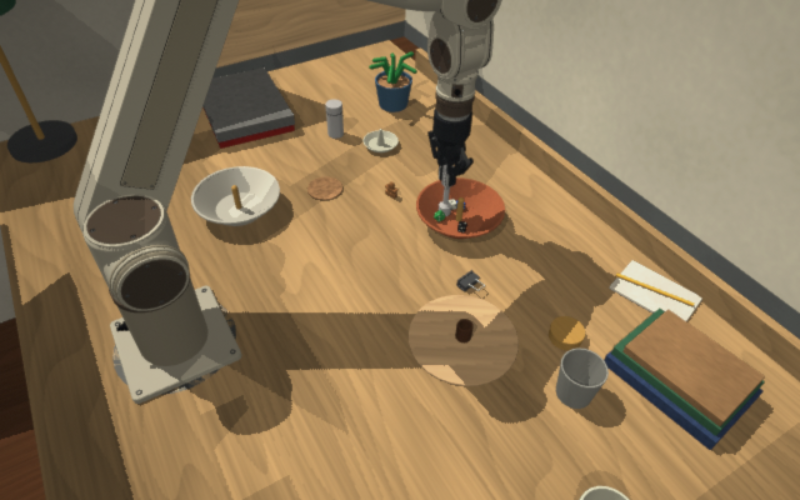

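The dice are swept along with low forces: green is at (440,215) and black at (462,227). I'll carry on with the remaining turns.

>>> {"api": "apply_moves", "payload": {"commands": [[-0.46, 0.23, 0, 0], [-0.51, 0.08, 0, 0], [-0.51, -0.08, 0, 0], [-0.46, -0.23, 0, 0], [-0.37, -0.37, 0, 0]]}}

```text
clock: 32.43
eef_pos: [0.6645, 0.0286, 0.122]
tool_rot: [-0.0, 1.0, 0.0, -0.0]
ft_force: [0.6, 0.5, -1.6]
grip_width: 0.0195
grasp_force: 58.9
```

>>> {"api": "apply_moves", "payload": {"commands": [[-0.23, -0.46, 0, 0], [-0.08, -0.51, 0, 0], [0.08, -0.51, 0, 0], [0.23, -0.46, 0, 0], [0.37, -0.37, 0, 0]]}}

```text
clock: 32.85
eef_pos: [0.6556, -0.0196, 0.1223]
tool_rot: [0.001, 1.0, -0.0, -0.0]
ft_force: [1.1, -0.1, -0.9]
grip_width: 0.0195
grasp_force: 59.0
```

>>> {"api": "apply_moves", "payload": {"commands": [[0.46, -0.23, 0, 0], [0.51, -0.08, 0, 0], [0.51, 0.08, 0, 0], [0.46, 0.23, 0, 0], [0.37, 0.37, 0, 0]]}}

```text
clock: 33.27
eef_pos: [0.6083, -0.0119, 0.1228]
tool_rot: [0.002, 1.0, -0.0, -0.0]
ft_force: [0.1, 1.0, -1.6]
grip_width: 0.0192
grasp_force: 58.9
```

>>> {"api": "apply_moves", "payload": {"commands": [[0.23, 0.46, 0, 0], [0.08, 0.51, 0, 0], [-0.08, 0.51, 0, 0], [-0.23, 0.46, 0, 0], [-0.37, 0.37, 0, 0]]}}

```text
clock: 33.68
eef_pos: [0.6177, 0.0373, 0.1226]
tool_rot: [-0.0, 1.0, 0.0, 0.0]
ft_force: [0.3, -0.3, -1.5]
grip_width: 0.0191
grasp_force: 58.9
```

>>> {"api": "apply_moves", "payload": {"commands": [[-0.46, 0.23, 0, 0], [-0.51, 0.08, 0, 0], [-0.51, -0.08, 0, 0], [-0.46, -0.23, 0, 0], [-0.37, -0.37, 0, 0]]}}

```text
clock: 34.1
eef_pos: [0.6652, 0.0297, 0.122]
tool_rot: [-0.0, 1.0, 0.0, 0.0]
ft_force: [0.7, 0.0, -1.5]
grip_width: 0.0193
grasp_force: 59.0
```

>>> {"api": "apply_moves", "payload": {"commands": [[-0.23, -0.46, 0, 0], [-0.08, -0.51, 0, 0], [0.08, -0.51, 0, 0], [0.23, -0.46, 0, 0], [0.37, -0.37, 0, 0]]}}

```text
clock: 34.52
eef_pos: [0.6557, -0.0195, 0.1223]
tool_rot: [0.001, 1.0, -0.0, -0.0]
ft_force: [-0.1, 0.4, -1.2]
grip_width: 0.0192
grasp_force: 58.9
```

>>> {"api": "apply_moves", "payload": {"commands": [[0.46, -0.23, 0, 0], [0.51, -0.08, 0, 0], [0.51, 0.08, 0, 0], [0.46, 0.23, 0, 0], [0.37, 0.37, 0, 0]]}}

```text
clock: 34.93
eef_pos: [0.6083, -0.0119, 0.1227]
tool_rot: [0.002, 1.0, -0.0, -0.0]
ft_force: [0.3, 0.5, -0.8]
grip_width: 0.0196
grasp_force: 58.9
```

>>> {"api": "apply_moves", "payload": {"commands": [[0.23, 0.46, 0, 0], [0.08, 0.51, 0, 0], [-0.08, 0.51, 0, 0], [-0.23, 0.46, 0, 0], [-0.37, 0.37, 0, 0]]}}

```text
clock: 35.35
eef_pos: [0.6177, 0.0373, 0.1226]
tool_rot: [-0.0, 1.0, 0.0, 0.0]
ft_force: [0.5, -0.9, -2.2]
grip_width: 0.0193
grasp_force: 58.9
```

```bash
python3 look.py|grep -E "side"|grep -v red
```

```text
blue side [(371.5, 163.8, 10, [0.677, 0.039])]
green side [(351.67, 158.33, 12, [0.641, 0.087])]
black side []
white side [(361.41, 161.88, 17, [0.657, 0.06]), (353.94, 164.23, 31, [0.633, 0.062]), (450.33, 286.5, 12, [0.59, -0.388]), (479.64, 286.0, 11, [0.648, -0.42]), (484.0, 299.84, 19, [0.63, -0.451]), (481.0, 389.0, 9, [0.483, -0.592])]
```

>>> {"api": "apply_moves", "payload": {"commands": [[-0.46, 0.23, 0, 0], [-0.51, 0.08, 0, 0], [-0.51, -0.08, 0, 0], [-0.46, -0.23, 0, 0], [-0.37, -0.37, 0, 0]]}}

```text
clock: 35.87
eef_pos: [0.6644, 0.0286, 0.122]
tool_rot: [0.0, 1.0, 0.0, -0.0]
ft_force: [0.4, -0.0, -1.0]
grip_width: 0.0194
grasp_force: 58.9
```

>>> {"api": "apply_moves", "payload": {"commands": [[-0.23, -0.46, 0, 0], [-0.08, -0.51, 0, 0], [0.08, -0.51, 0, 0], [0.23, -0.46, 0, 0], [0.37, -0.37, 0, 0]]}}

```text
clock: 36.28
eef_pos: [0.6556, -0.0197, 0.1223]
tool_rot: [0.001, 1.0, -0.0, -0.0]
ft_force: [-0.0, 0.2, -1.0]
grip_width: 0.0191
grasp_force: 58.9
```

>>> {"api": "apply_moves", "payload": {"commands": [[0.46, -0.23, 0, 0], [0.51, -0.08, 0, 0], [0.51, 0.08, 0, 0], [0.46, 0.23, 0, 0], [0.37, 0.37, 0, 0]]}}

```text
clock: 36.7
eef_pos: [0.6082, -0.0119, 0.1228]
tool_rot: [0.002, 1.0, -0.0, -0.0]
ft_force: [0.3, 0.1, -1.8]
grip_width: 0.0195
grasp_force: 58.9
```

>>> {"api": "apply_moves", "payload": {"commands": [[0.23, 0.46, 0, 0], [0.08, 0.51, 0, 0], [-0.08, 0.51, 0, 0], [-0.23, 0.46, 0, 0], [-0.37, 0.37, 0, 0]]}}

```text
clock: 37.12
eef_pos: [0.6177, 0.0373, 0.1226]
tool_rot: [-0.0, 1.0, 0.0, 0.0]
ft_force: [-0.0, -0.5, -2.2]
grip_width: 0.0192
grasp_force: 58.9
```

>>> {"api": "apply_moves", "payload": {"commands": [[-0.46, 0.23, 0, 0], [-0.51, 0.08, 0, 0], [-0.51, -0.08, 0, 0], [-0.46, -0.23, 0, 0], [-0.37, -0.37, 0, 0]]}}

```text
clock: 37.53
eef_pos: [0.6652, 0.0298, 0.122]
tool_rot: [-0.001, 1.0, 0.0, 0.0]
ft_force: [0.6, 0.5, -1.7]
grip_width: 0.0194
grasp_force: 58.9
```

>>> {"api": "apply_moves", "payload": {"commands": [[-0.23, -0.46, 0, 0], [-0.08, -0.51, 0, 0], [0.08, -0.51, 0, 0], [0.23, -0.46, 0, 0], [0.37, -0.37, 0, 0]]}}

```text
clock: 37.95
eef_pos: [0.6557, -0.0195, 0.1223]
tool_rot: [0.001, 1.0, -0.0, -0.0]
ft_force: [0.4, 0.4, -1.8]
grip_width: 0.0192
grasp_force: 58.8
```

>>> {"api": "apply_moves", "payload": {"commands": [[0.46, -0.23, 0, 0], [0.51, -0.08, 0, 0], [0.51, 0.08, 0, 0], [0.46, 0.23, 0, 0], [0.37, 0.37, 0, 0]]}}

```text
clock: 38.37
eef_pos: [0.6083, -0.0119, 0.1228]
tool_rot: [0.002, 1.0, -0.0, -0.0]
ft_force: [-0.3, -0.4, -1.8]
grip_width: 0.0191
grasp_force: 58.9
```

>>> {"api": "apply_moves", "payload": {"commands": [[0.23, 0.46, 0, 0], [0.08, 0.51, 0, 0], [-0.08, 0.51, 0, 0], [-0.23, 0.46, 0, 0], [-0.37, 0.37, 0, 0]]}}

```text
clock: 38.78
eef_pos: [0.6177, 0.0373, 0.1226]
tool_rot: [-0.0, 1.0, 0.0, 0.0]
ft_force: [0.3, -0.7, -1.6]
grip_width: 0.0193
grasp_force: 58.9
```

>>> {"api": "apply_moves", "payload": {"commands": [[0, 0, 0, 0], [0, 0, 0, 0], [0, 0, -0.4, 0], [0, 0, -0.7, 0], [0, 0, -0.7, 0]]}}

```text
clock: 39.2
eef_pos: [0.6167, 0.035, 0.1585]
tool_rot: [0.001, 1.0, -0.0, -0.001]
ft_force: [0.5, 0.4, -1.2]
grip_width: 0.0193
grasp_force: 58.9
```

>>> {"api": "apply_moves", "payload": {"commands": [[0, 0, -0.7, 0], [0, 0, -0.7, 0], [0, 0, -0.7, 0], [0, 0, 0, 0], [0, 0, 0, 0]]}}

```text
clock: 39.62
eef_pos: [0.6179, 0.0351, 0.2017]
tool_rot: [0.001, 1.0, 0.0, 0.001]
ft_force: [-1.0, 0.3, -2.4]
grip_width: 0.0188
grasp_force: 58.9
```

```bash
python3 look.py|grep -E "side|top"|grep -v red
python3 - <<'E'
from h import *
plan((.4300,.2575,.2,None),(.43,.2575,.1158,None))
E
```

```text
blue top []
blue side [(363.62, 180.52, 42, [0.618, -0.007])]
green top []
green side [(359.24, 163.47, 17, [0.648, 0.057]), (363.11, 162.44, 9, [0.66, 0.056])]
black top []
black side []
white top [(325.65, 92.54, 63, [0.763, -0.013])]
white side [(355.93, 143.2, 30, [0.691, 0.139]), (450.0, 287.0, 11, [0.588, -0.389]), (479.64, 286.0, 11, [0.648, -0.42]), (484.0, 299.84, 19, [0.63, -0.451]), (480.5, 389.0, 8, [0.483, -0.591])]
at [0.6168 0.0352 0.1997] psi 89.91 q1,q6 [3.3 3.4] w 0.0194 F [ 0.1  0.7 -1.1] t 39.7
  shift 12 x [0.78, 0.925, -0.001]
  shift 5 x [0.0, 0.0, 0.842]
```

>>> {"api": "apply_moves", "payload": {"commands": [[0.78, 0.93, 0, 0], [0.78, 0.93, 0, 0], [0.78, 0.93, 0, 0], [0.78, 0.93, 0, 0], [0.78, 0.93, 0, 0]]}}

```text
clock: 40.13
eef_pos: [0.5378, 0.129, 0.199]
tool_rot: [0.001, 1.0, -0.0, -0.001]
ft_force: [-0.3, -0.1, -1.9]
grip_width: 0.0195
grasp_force: 58.9
```

>>> {"api": "apply_moves", "payload": {"commands": [[0.78, 0.93, 0, 0], [0.78, 0.93, 0, 0], [0.78, 0.93, 0, 0], [0.78, 0.92, 0, 0], [0.78, 0.92, 0, 0]]}}

```text
clock: 40.55
eef_pos: [0.4599, 0.2217, 0.1992]
tool_rot: [0.001, 1.0, -0.001, -0.001]
ft_force: [0.3, 0.7, -2.5]
grip_width: 0.0192
grasp_force: 58.9
```

>>> {"api": "apply_moves", "payload": {"commands": [[0.79, 0.92, 0, 0], [0.79, 0.92, 0, 0], [0, 0, 0, 0], [0, 0, 0, 0], [0, 0, 0, 0]]}}

```text
clock: 40.97
eef_pos: [0.4296, 0.2578, 0.1997]
tool_rot: [0.0, 1.0, -0.001, -0.001]
ft_force: [0.1, -0.3, -1.7]
grip_width: 0.0198
grasp_force: 59.1
```

>>> {"api": "apply_moves", "payload": {"commands": [[0, 0, 0.9, 0], [0, 0, 0.9, 0], [0, 0, 0.9, 0], [0, 0, 0.7, 0], [0, 0, 0.5, 0]]}}

```text
clock: 41.38
eef_pos: [0.4298, 0.2567, 0.1206]
tool_rot: [0.002, 1.0, -0.001, -0.001]
ft_force: [0.5, 0.1, -1.1]
grip_width: 0.0195
grasp_force: 59.1
```

>>> {"api": "apply_moves", "payload": {"commands": [[0, 0, 0.2, 0], [0, 0, 0, 0], [0, 0, 0, 0], [0, 0, 0, 0], [0, 0, 0, 0]]}}

```text
clock: 41.8
eef_pos: [0.4306, 0.2586, 0.1195]
tool_rot: [0.001, 1.0, 0.001, 0.001]
ft_force: [0.6, -0.1, -1.3]
grip_width: 0.0191
grasp_force: 59.0
```

>>> {"api": "apply_moves", "payload": {"commands": [[0, 0, 0.1, 0], [0, 0, 0, 0], [0, 0, 0, 0], [0, 0, 0, 0], [0, 0, 0, 0]]}}

```text
clock: 42.22
eef_pos: [0.4299, 0.2583, 0.1166]
tool_rot: [0.0, 1.0, 0.0, 0.0]
ft_force: [0.3, -0.8, -1.8]
grip_width: 0.0197
grasp_force: 59.0
```

>>> {"api": "apply_moves", "payload": {"commands": [[0, 0, 0.05, 0], [0, 0, 0, 0], [0, 0, 0, 0], [0, 0, 0, 0], [0, 0, 0, 0]]}}

```text
clock: 42.63
eef_pos: [0.4299, 0.2582, 0.1155]
tool_rot: [0.001, 1.0, -0.0, -0.0]
ft_force: [0.6, -0.4, -1.5]
grip_width: 0.0194
grasp_force: 59.1
```

>>> {"api": "apply_moves", "payload": {"commands": [[0, 0, 0.05, 0], [0, 0, 0, 0], [0, 0, 0, 0], [0, 0, 0, 0], [0, 0, 0, 0]]}}

```text
clock: 43.05
eef_pos: [0.4301, 0.2583, 0.1154]
tool_rot: [0.001, 1.0, 0.0, 0.0]
ft_force: [-0.8, -0.6, 5.9]
grip_width: 0.0194
grasp_force: 59.7
```

>>> {"api": "apply_moves", "payload": {"commands": [[0, 0, 0, 0], [0, 0, 0, 0], [0, 0, 0, 0], [0, 0, 0, 0], [0, 0, 0, 0]], "claw": 0.45}}

```text
clock: 43.47
eef_pos: [0.4299, 0.2582, 0.1143]
tool_rot: [0.001, 1.0, -0.0, -0.0]
ft_force: [-0.2, 0.2, -0.2]
grip_width: 0.0466
grasp_force: 0.0
```

>>> {"api": "apply_moves", "payload": {"commands": [[0, 0, -0.5, 0], [0, 0, -0.8, 0], [0, 0, -0.8, 0], [0, 0, -0.8, 0], [0, 0, -0.8, 0]]}}

```text
clock: 43.88
eef_pos: [0.4299, 0.2582, 0.19]
tool_rot: [0.001, 1.0, 0.0, 0.0]
ft_force: [1.4, 0.8, 0.0]
grip_width: 0.047
grasp_force: 0.0
```

Run:
```python
from h import *
c={n:cam(n) for n in("top","side")}
for n,b in(("top",(380,160,425,210)),("side",(350,240,395,290))):
    x0,y0,x1,y1=b; v=c[n]["image"][y0:y1,x0:x1].max(2); mm=(v<75).astype(np.uint8)
    nn,l,s,ce=cv2.connectedComponentsWithStats(mm); i=1+s[1:,4].argmax(); print("sleeve",n,ce[i]+[x0,y0],s[i]+[x0,y0,0,0,0])
S=c["side"]; h=cv2.cvtColor(S["image"],cv2.COLOR_BGR2HSV); m=h[...,1]<70
for r in range(108,154,4):
    x=np.where(m[r,245:272])[0]+245; print(r,(x.min(),x.max()) if len(x) else None,end=" ")
print()
T=c["top"]; I=T["image"]; o=np.zeros((500,800,3),np.uint8)
o[:,:400]=cv2.resize(I[145:225,365:429],(400,500)); o[:,400:]=cv2.resize(S["image"][235:300,345:397],(400,500)); cv2.imwrite("pics/cov.png",o)
plan((.461,-.257,.2,None))
```

```text
sleeve top [403.4  184.44] [399 180  10  10  75]
sleeve side [370.76811594 264.30917874] [364 255  14  19 207]
108 (np.int64(263), np.int64(271)) 112 (np.int64(255), np.int64(259)) 116 (np.int64(254), np.int64(261)) 120 (np.int64(254), np.int64(262)) 124 (np.int64(254), np.int64(262)) 128 (np.int64(255), np.int64(262)) 132 (np.int64(257), np.int64(260)) 136 (np.int64(258), np.int64(260)) 140 (np.int64(258), np.int64(261)) 144 (np.int64(256), np.int64(264)) 148 (np.int64(256), np.int64(264)) 152 (np.int64(259), np.int64(261)) 
at [0.4317 0.2593 0.192 ] psi 89.94 q1,q6 [31.  31.1] w 0.0472 F [-0.4  0.9  1. ] t 44.0
  shift 26 x [-0.057, -0.993, -0.015]
```

View pics/cov.png

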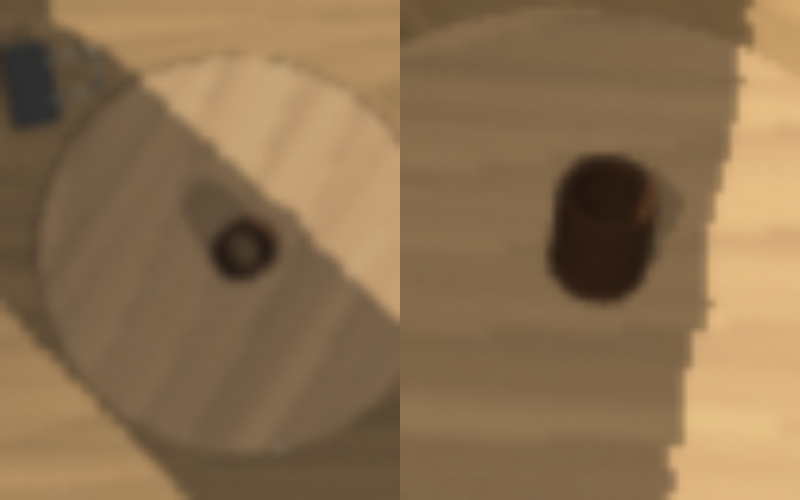

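The cover hasn't moved: sleeve at (403.6,184.3) in the top view and (371.5,259) in the side view. The stirrer stands upright on its coaster, so I'll move over the sleeve.

>>> {"api": "apply_moves", "payload": {"commands": [[-0.06, -0.99, 0, 0], [-0.06, -0.99, 0, 0], [-0.06, -0.99, 0, 0], [-0.06, -0.99, 0, 0], [-0.06, -0.99, 0, 0]], "claw": 0.1}}

```text
clock: 44.4
eef_pos: [0.4354, 0.1583, 0.1881]
tool_rot: [0.0, 1.0, -0.0, -0.0]
ft_force: [0.4, 0.3, -0.1]
grip_width: 0.0765
grasp_force: 0.0
```

>>> {"api": "apply_moves", "payload": {"commands": [[-0.06, -0.99, 0, 0], [-0.06, -0.99, 0, 0], [-0.06, -0.99, 0, 0], [-0.06, -0.99, 0, 0], [-0.06, -0.99, 0, 0]]}}

```text
clock: 44.82
eef_pos: [0.4413, 0.0592, 0.1881]
tool_rot: [0.0, 1.0, -0.0, -0.0]
ft_force: [0.5, 0.0, -0.6]
grip_width: 0.0772
grasp_force: 0.0
```

>>> {"api": "apply_moves", "payload": {"commands": [[-0.06, -0.99, 0, 0], [-0.06, -0.99, 0, 0], [-0.06, -0.99, 0, 0], [-0.06, -0.99, 0, 0], [-0.06, -0.99, 0, 0]]}}

```text
clock: 45.23
eef_pos: [0.4472, -0.0397, 0.1881]
tool_rot: [0.001, 1.0, 0.0, -0.0]
ft_force: [-0.3, -0.4, -0.1]
grip_width: 0.077
grasp_force: 0.0
```

>>> {"api": "apply_moves", "payload": {"commands": [[-0.06, -0.99, 0, 0], [-0.06, -0.99, 0, 0], [-0.06, -0.99, 0, 0], [-0.06, -0.99, 0, 0], [-0.06, -0.99, 0, 0]]}}

```text
clock: 45.65
eef_pos: [0.4531, -0.1387, 0.188]
tool_rot: [0.001, 1.0, 0.0, -0.0]
ft_force: [0.9, -0.0, -0.4]
grip_width: 0.0769
grasp_force: 0.0
```

>>> {"api": "apply_moves", "payload": {"commands": [[-0.06, -0.99, 0, 0], [-0.06, -0.99, 0, 0], [-0.06, -0.99, 0, 0], [-0.06, -0.99, 0, 0], [-0.06, -0.99, 0, 0]]}}

```text
clock: 46.07
eef_pos: [0.459, -0.2377, 0.188]
tool_rot: [0.001, 1.0, 0.0, -0.0]
ft_force: [0.5, 0.4, 0.0]
grip_width: 0.0768
grasp_force: 0.0
```

>>> {"api": "apply_moves", "payload": {"commands": [[-0.06, -0.95, 0, 0], [0, 0, 0, 0], [0, 0, 0, 0], [0, 0, 0, 0], [0, 0, 0, 0]]}}

```text
clock: 46.48
eef_pos: [0.4603, -0.2548, 0.1883]
tool_rot: [0.0, 1.0, 0.0, -0.0]
ft_force: [-0.5, -0.5, 0.0]
grip_width: 0.0769
grasp_force: 0.0
```

Run:
```python
from h import *
c={n:cam(n) for n in("top","side")}
S=c["side"]
print("sleeve top side",ray(S,371.5,259.3,.042).round(4),"sil",ray(S,370.77,264.3,.024).round(4),"top",ray(c["top"],403.6,184.3,.042).round(4))
h=cv2.cvtColor(S["image"],cv2.COLOR_BGR2HSV)
x0,y0,x1,y1=350,240,395,290; mm=(S["image"][y0:y1,x0:x1].max(2)<75).astype(np.uint8); q=cv2.connectedComponentsWithStats(mm); i=1+q[2][1:,4].argmax(); print(q[3][i]+[x0,y0],q[2][i]+[x0,y0,0,0,0])
# dice + bowl in both views
for n,B in(("top",(285,90,355,165)),("side",(330,140,408,192))):
  for k in("blue","green","white"):
    print(n,k,[(b[2],(ray(c[n],b[0],b[1],.017)[:2]-[.637,.009]).round(3)) for b in blobs(c[n]["image"],k,B,lo=5)])
T=c["top"]; g=cv2.cvtColor(T["image"],cv2.COLOR_BGR2HSV); m=((g[...,0]<12)&(g[...,1]>125)).astype(np.uint8); m[:90]=0;m[170:]=0;m[:,:280]=0;m[:,360:]=0
print("bowl top",fit(T,cv2.morphologyEx(m,2,np.ones((3,3))),.05,.097))
m=((h[...,0]<12)&(h[...,1]>125)).astype(np.uint8); m[:135]=0;m[200:]=0;m[:,:325]=0;m[:,412:]=0
m=cv2.morphologyEx(m,2,np.ones((3,3))); m=cv2.morphologyEx(m,3,np.ones((5,5)))
print("bowl side",fit(S,m,.05,.097))
plan((.462,-.256,.18,None),(.462,-.256,.033,None))
```

```text
sleeve top side [ 0.4631 -0.2578  0.042 ] sil [ 0.4628 -0.2583  0.024 ] top [ 0.4609 -0.2527  0.042 ]
[370.91975309 265.05555556] [365 256  13  18 162]
top blue [(21, array([-0.025, -0.022]))]
top green [(6, array([0.004, 0.042]))]
top white [(21, array([0.03 , 0.032]))]
side blue []
side green [(12, array([0.008, 0.046])), (5, array([0.018, 0.043]))]
side white [(17, array([0.091, 0.106]))]
bowl top (array([0.6373, 0.0079, 0.0947]), 171)
bowl side (array([0.6078, 0.0357, 0.0648]), 116)
at [ 0.4605 -0.2549  0.1885] psi 90.01 q1,q6 [-29. -29.] w 0.0767 F [-0.  -0.4 -0. ] t 46.6
  shift 1 x [-0.075, -0.057, 0.426]
  shift 8 x [0.0, 0.0, 0.919]
```

>>> {"api": "apply_moves", "payload": {"commands": [[-0.08, -0.04, 0.9, 0], [0, 0, 0.9, 0], [0, 0, 0.9, 0], [0, 0, 0.9, 0], [0, 0, 0.9, 0]]}}

```text
clock: 47.0
eef_pos: [0.4623, -0.2559, 0.098]
tool_rot: [-0.0, 1.0, -0.0, 0.0]
ft_force: [-0.4, 0.5, -0.3]
grip_width: 0.0769
grasp_force: 0.0
```

>>> {"api": "apply_moves", "payload": {"commands": [[0, 0, 0.9, 0], [0, 0, 0.9, 0], [0, 0, 0.6, 0], [0, 0, 0.5, 0], [0, 0, 0.37, 0]]}}

```text
clock: 47.42
eef_pos: [0.462, -0.2559, 0.0322]
tool_rot: [0.0, 1.0, 0.0, -0.0]
ft_force: [0.3, -0.0, -0.3]
grip_width: 0.0771
grasp_force: 0.0
```

>>> {"api": "apply_moves", "payload": {"commands": [[0, 0, 0, 0], [0, 0, 0, 0], [0, 0, 0, 0], [0, 0, 0, 0], [0, 0, 0, 0]]}}

```text
clock: 47.83
eef_pos: [0.4627, -0.2569, 0.034]
tool_rot: [0.001, 1.0, -0.0, 0.001]
ft_force: [0.7, -1.1, 0.1]
grip_width: 0.0767
grasp_force: 0.0
```

>>> {"api": "apply_moves", "payload": {"commands": [[0, 0, 0, 0], [0, 0, 0, 0], [0, 0, 0, 0], [0, 0, 0, 0], [0, 0, 0, 0]], "claw": 1}}

```text
clock: 48.25
eef_pos: [0.4624, -0.2568, 0.0336]
tool_rot: [0.001, 1.0, -0.0, 0.0]
ft_force: [-0.2, -0.4, 3.9]
grip_width: 0.0283
grasp_force: 59.3
```

>>> {"api": "apply_moves", "payload": {"commands": [[0, 0, 0, 0], [0, 0, 0, 0], [0, 0, -0.4, 0], [0, 0, -0.6, 0], [0, 0, -0.5, 0]]}}

```text
clock: 48.67
eef_pos: [0.4617, -0.2563, 0.0633]
tool_rot: [0.001, 1.0, 0.0, -0.001]
ft_force: [0.8, -0.2, -1.1]
grip_width: 0.0286
grasp_force: 59.2
```

Run:
```python
from h import *
c={n:cam(n) for n in("top","side")}
for n,B in(("top",(285,90,355,165)),("side",(330,140,408,192))):
  for k in("blue","green","white"):
    print(n,k,[(b[2],(ray(c[n],b[0],b[1],.017)[:2]-[.637,.009]).round(3)) for b in blobs(c[n]["image"],k,B,lo=5)])
  x0,y0,x1,y1=B; m=(c[n]["image"].max(2)<45).astype(np.uint8)[y0:y1,x0:x1]; q=cv2.connectedComponentsWithStats(m)
  print("dark",[(s[4],(ray(c[n],a[0]+x0,a[1]+y0,.017)[:2]-[.637,.009]).round(3)) for s,a in zip(q[2][1:],q[3][1:])])
plan((.637,.009,.13,None))
z=cv2.resize(c["top"]["image"][95:165,285:355],(400,400)); w=cv2.resize(c["side"]["image"][140:192,330:408],(400,267)); o=np.zeros((400,800,3),np.uint8); o[:,:400]=z;o[:267,400:]=w; cv2.imwrite("pics/fin.png",o)
```

```text
top blue [(21, array([-0.025, -0.022]))]
top green [(6, array([0.004, 0.042]))]
top white [(21, array([0.03 , 0.032]))]
dark [(np.int32(10), array([0.003, 0.017]))]
side blue [(20, array([-0.027, -0.019]))]
side green [(18, array([0.005, 0.042]))]
side white [(19, array([-0.037, -0.045]))]
dark [(np.int32(14), array([0.034, 0.06 ])), (np.int32(3), array([0.001, 0.026])), (np.int32(1), array([0.006, 0.019])), (np.int32(1), array([-0.004,  0.015])), (np.int32(6), array([-0.026, -0.067]))]
at [ 0.4634 -0.2573  0.0649] psi 89.94 q1,q6 [-29. -29.] w 0.0286 F [ 0.5  0.4 -2. ] t 48.8
  shift 14 x [-0.619, 0.952, -0.233]
```

>>> {"api": "apply_moves", "payload": {"commands": [[0, 0, -0.8, 0], [0, 0, -0.8, 0], [0, 0, -0.8, 0], [0, 0, -0.8, 0], [0, 0, -0.12, 0]]}}

```text
clock: 49.18
eef_pos: [0.4636, -0.2574, 0.1319]
tool_rot: [0.001, 1.0, -0.001, 0.002]
ft_force: [0.3, -1.1, -0.7]
grip_width: 0.0287
grasp_force: 59.3
```

>>> {"api": "apply_moves", "payload": {"commands": [[-0.62, 0.95, 0, 0], [-0.62, 0.95, 0, 0], [-0.62, 0.95, 0, 0], [-0.62, 0.95, 0, 0], [-0.62, 0.95, 0, 0]]}}

```text
clock: 49.6
eef_pos: [0.5242, -0.1607, 0.1283]
tool_rot: [0.001, 1.0, 0.0, -0.001]
ft_force: [-0.1, -0.5, -1.1]
grip_width: 0.0285
grasp_force: 59.3
```

>>> {"api": "apply_moves", "payload": {"commands": [[-0.62, 0.95, 0, 0], [-0.62, 0.95, 0, 0], [-0.62, 0.95, 0, 0], [-0.62, 0.95, 0, 0], [-0.62, 0.95, 0, 0]]}}

```text
clock: 50.02
eef_pos: [0.5863, -0.0657, 0.1281]
tool_rot: [0.001, 1.0, 0.0, -0.001]
ft_force: [-0.2, -0.4, -0.7]
grip_width: 0.0279
grasp_force: 59.3
```

>>> {"api": "apply_moves", "payload": {"commands": [[-0.63, 0.94, 0, 0], [-0.63, 0.94, 0, 0], [-0.63, 0.94, 0, 0], [-0.64, 0.94, 0, 0], [0, 0, 0, 0]]}}

```text
clock: 50.43
eef_pos: [0.6387, 0.0122, 0.1279]
tool_rot: [-0.002, 1.0, 0.001, 0.0]
ft_force: [-0.2, 0.1, -0.8]
grip_width: 0.0284
grasp_force: 59.4
```

>>> {"api": "apply_moves", "payload": {"commands": [[0, 0, 0, 0], [0, 0, 0, 0], [0, 0, 0, 0], [0, 0, 0, 0], [0, 0, 0, 0]]}}

```text
clock: 50.85
eef_pos: [0.6367, 0.0075, 0.1295]
tool_rot: [0.001, 1.0, -0.0, -0.0]
ft_force: [-0.1, 0.3, -1.1]
grip_width: 0.0282
grasp_force: 59.4
```

Run:
```python
from h import *
c=cam("side"); h=cv2.cvtColor(c["image"],cv2.COLOR_BGR2HSV)
o=bot.get_obs(); z=o["eef_pos"][2]-.0336+.006; print(o["eef_pos"].round(4),o["ft_force"].round(1),z)
# disc in both views: wood hue bright, compare with predicted circle
for n in("side","top"):
    C=cam(n); I=C["image"]; g=cv2.cvtColor(I,cv2.COLOR_BGR2HSV)
    print(n,"predicted px of disc centre",proj(C,(.637,.009,z)).round(1), "hsv samples",[g[tuple(proj(C,(.637+.08*np.cos(a),.009+.08*np.sin(a),z)).astype(int)[::-1])].tolist() for a in np.arange(0,6.28,1.57)])
    best=[]
    gr=cv2.GaussianBlur(I,(3,3),0).astype(int)
    for a in np.arange(0,6.28,.0872):   # radial edge: largest colour step near r=.102
        rs=np.arange(.088,.118,.001); px=[proj(C,(.637+r*np.cos(a),.009+r*np.sin(a),z)) for r in rs]
        v=np.array([cv2.getRectSubPix(I,(1,1),tuple(map(float,p)))[0,0].astype(float) for p in px]); d=np.abs(v[4:]-v[:-4]).sum(1); k=d.argmax()
        if d[k]>60: best.append((.637+rs[k+2]*np.cos(a),.009+rs[k+2]*np.sin(a)))
    P=np.array(best); s=least_squares(lambda p:np.hypot(P[:,0]-p[0],P[:,1]-p[1])-.102,[.637,.009],loss="soft_l1",f_scale=.002); r=np.abs(s.fun); print(len(P),s.x.round(4),"inliers",(np.abs(np.hypot(*(P-s.x).T)-.102)<.002).sum())
```

```text
[0.6368 0.0076 0.1296] [-0.1 -0.4 -0.7] 0.10204654027511068
side predicted px of disc centre [369.1 148.9] hsv samples [[16, 111, 202], [17, 109, 219], [17, 109, 223], [17, 109, 220]]
61 [0.6366 0.0062] inliers 55
top predicted px of disc centre [318.8 123.7] hsv samples [[21, 48, 155], [17, 89, 167], [21, 48, 159], [16, 103, 163]]
20 [0.6373 0.0106] inliers 12
```

>>> {"api": "apply_moves", "payload": {"commands": [[0, 0, 0.4, 0], [0, 0, 0.4, 0], [0, 0, 0.3, 0], [0, 0, 0, 0], [0, 0, 0, 0]]}}

```text
clock: 51.42
eef_pos: [0.6363, 0.0084, 0.1063]
tool_rot: [0.0, 1.0, -0.0, -0.001]
ft_force: [0.1, 0.5, -1.3]
grip_width: 0.0286
grasp_force: 59.4
```

>>> {"api": "apply_moves", "payload": {"commands": [[0, 0, 0.1, 0], [0, 0, 0.05, 0], [0, 0, 0.05, 0], [0, 0, 0, 0], [0, 0, 0, 0]]}}

```text
clock: 51.83
eef_pos: [0.6371, 0.0084, 0.1036]
tool_rot: [0.001, 1.0, 0.0, 0.0]
ft_force: [0.4, -0.1, -0.6]
grip_width: 0.0286
grasp_force: 59.4
```

>>> {"api": "apply_moves", "payload": {"commands": [[0, 0, 0.1, 0], [0, 0, 0, 0], [0, 0, 0, 0], [0, 0, 0, 0], [0, 0, 0, 0]]}}

```text
clock: 52.25
eef_pos: [0.6371, 0.0084, 0.1015]
tool_rot: [0.001, 1.0, 0.0, 0.0]
ft_force: [0.0, 0.1, -0.7]
grip_width: 0.0287
grasp_force: 59.4
```

No contact at 3 mm below the post's top, so the sleeve has started over it. I'll keep lowering.

>>> {"api": "apply_moves", "payload": {"commands": [[0, 0, 0.1, 0], [0, 0, 0.1, 0], [0, 0, 0, 0], [0, 0, 0, 0], [0, 0, 0, 0]]}}

```text
clock: 52.67
eef_pos: [0.637, 0.0084, 0.0974]
tool_rot: [0.001, 1.0, -0.0, -0.0]
ft_force: [0.2, 1.6, -1.4]
grip_width: 0.0285
grasp_force: 59.4
```

>>> {"api": "apply_moves", "payload": {"commands": [[0, 0, 0.1, 0], [0, 0, 0.1, 0], [0, 0, 0.1, 0], [0, 0, 0, 0], [0, 0, 0, 0]]}}

```text
clock: 53.08
eef_pos: [0.6368, 0.0084, 0.0912]
tool_rot: [0.001, 1.0, -0.0, -0.0]
ft_force: [-0.4, 0.4, -2.0]
grip_width: 0.0285
grasp_force: 59.4
```

>>> {"api": "apply_moves", "payload": {"commands": [[0, 0, 0.1, 0], [0, 0, 0.1, 0], [0, 0, 0, 0], [0, 0, 0, 0], [0, 0, 0, 0]]}}

```text
clock: 53.5
eef_pos: [0.637, 0.0084, 0.0875]
tool_rot: [0.001, 1.0, -0.0, -0.0]
ft_force: [-0.7, 0.6, -0.8]
grip_width: 0.0284
grasp_force: 59.4
```

>>> {"api": "apply_moves", "payload": {"commands": [[0, 0, 0.1, 0], [0, 0, 0.05, 0], [0, 0, 0, 0], [0, 0, 0, 0], [0, 0, 0, 0]]}}

```text
clock: 53.92
eef_pos: [0.637, 0.0084, 0.0845]
tool_rot: [0.001, 1.0, 0.0, -0.0]
ft_force: [0.3, 0.9, -0.7]
grip_width: 0.0287
grasp_force: 59.4
```

>>> {"api": "apply_moves", "payload": {"commands": [[0, 0, 0.05, 0], [0, 0, 0, 0], [0, 0, 0, 0], [0, 0, 0, 0], [0, 0, 0, 0]]}}

```text
clock: 54.33
eef_pos: [0.6371, 0.0084, 0.0836]
tool_rot: [0.001, 1.0, -0.0, 0.0]
ft_force: [-0.3, -0.3, -0.2]
grip_width: 0.0283
grasp_force: 59.4
```

Almost seated. One millimetre more to make contact, then I'll release and back off.

>>> {"api": "apply_moves", "payload": {"commands": [[0, 0, 0.05, 0], [0, 0, 0, 0], [0, 0, 0, 0], [0, 0, 0, 0], [0, 0, 0, 0]]}}

```text
clock: 54.75
eef_pos: [0.6372, 0.0084, 0.0835]
tool_rot: [0.001, 1.0, -0.0, 0.0]
ft_force: [-1.6, 0.8, 6.1]
grip_width: 0.0283
grasp_force: 59.9
```

>>> {"api": "apply_moves", "payload": {"commands": [[0, 0, 0, 0], [0, 0, 0, 0], [0, 0, 0, 0], [0, 0, 0, 0], [0, 0, 0, 0]], "claw": 0.3}}

```text
clock: 55.17
eef_pos: [0.637, 0.0084, 0.0822]
tool_rot: [0.001, 1.0, -0.0, -0.0]
ft_force: [-0.3, 0.1, 0.6]
grip_width: 0.0599
grasp_force: 0.0
```

>>> {"api": "apply_moves", "payload": {"commands": [[0, 0, -0.4, 0], [0, 0, -0.8, 0], [0, 0, -0.8, 0], [0, 0, -0.8, 0], [0, 0, -0.8, 0]]}}

```text
clock: 55.58
eef_pos: [0.6371, 0.0084, 0.1558]
tool_rot: [0.001, 1.0, -0.0, 0.0]
ft_force: [-0.4, -0.1, -0.4]
grip_width: 0.0597
grasp_force: 0.0
```

>>> {"api": "apply_moves", "payload": {"commands": [[0.5, 0, -1, 0], [0.9, 0, -1, 0], [0.9, 0, -1, 0], [0.9, 0, 0, 0], [0, 0, 0, 0]]}}

```text
clock: 56.0
eef_pos: [0.5712, 0.0085, 0.2172]
tool_rot: [0.0, 1.0, 0.0, 0.001]
ft_force: [0.1, -0.2, -0.9]
grip_width: 0.0598
grasp_force: 0.0
```

>>> {"api": "apply_moves", "payload": {"commands": [[0.9, 0, 0, 0], [0.9, 0, 0, 0], [0.9, 0, 0, 0], [0.9, 0, 0, 0], [0.9, 0, 0, 0]]}}

```text
clock: 56.42
eef_pos: [0.4827, 0.0085, 0.2143]
tool_rot: [0.001, 1.0, -0.0, -0.0]
ft_force: [0.2, -0.9, 0.0]
grip_width: 0.0598
grasp_force: 0.0
```

```bash
python3 look.py end side | grep side|grep -v red
python3 - <<'E'
from h import *
for n in("side","top"):
    C=cam(n); I=C["image"]; z=.056; best=[]
    for a in np.arange(0,6.28,.0872):
        rs=np.arange(.088,.118,.001); px=[proj(C,(.637+r*np.cos(a),.009+r*np.sin(a),z)) for r in rs]
        v=np.array([cv2.getRectSubPix(I,(1,1),tuple(map(float,p)))[0,0].astype(float) for p in px]); d=np.abs(v[4:]-v[:-4]).sum(1); k=d.argmax()
        if d[k]>60: best.append((.637+rs[k+2]*np.cos(a),.009+rs[k+2]*np.sin(a)))
    P=np.array(best); s=least_squares(lambda p:np.hypot(P[:,0]-p[0],P[:,1]-p[1])-.102,[.637,.009],loss="soft_l1",f_scale=.002); print(n,len(P),s.x.round(4),(np.abs(np.hypot(*(P-s.x).T)-.102)<.002).sum())
E
```

```text
blue side []
green side []
black side []
white side [(257.17, 113.52, 23, [0.499, 0.421]), (258.11, 144.39, 18, [0.434, 0.278]), (450.0, 287.0, 11, [0.588, -0.389]), (480.56, 286.78, 9, [0.648, -0.423]), (484.56, 298.69, 16, [0.634, -0.45]), (480.5, 389.0, 8, [0.483, -0.591])]
side 48 [0.6374 0.0077] 38
top 48 [0.6371 0.0106] 37
```

View pics/end.png

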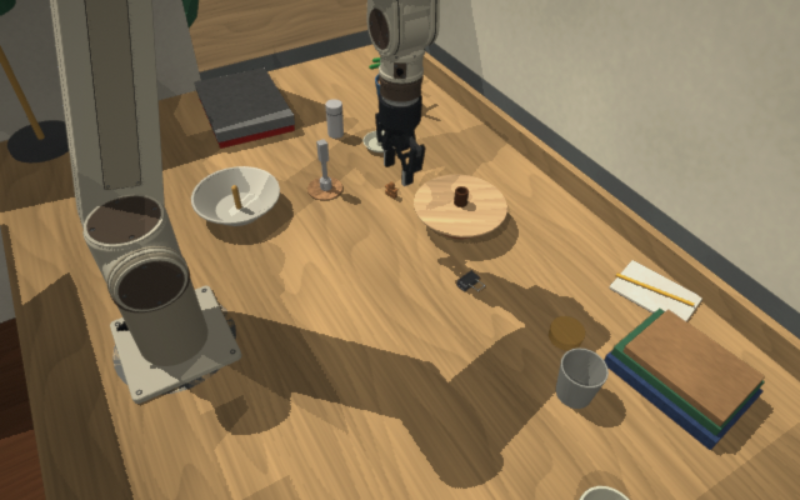

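The cover lies flat on the bowl, with its sleeve at (461,196). The stirrer stands on its coaster at (325,170), no die is left on the ledge and the bystanders are in place.

>>> {"api": "apply_moves", "payload": {"commands": [[0, 0, 0, 0], [0, 0, 0, 0], [0, 0, 0, 0], [0, 0, 0, 0], [0, 0, 0, 0]]}}

```text
clock: 57.03
eef_pos: [0.4834, 0.0086, 0.2143]
tool_rot: [0.001, 1.0, -0.0, -0.0]
ft_force: [-0.2, -0.2, 0.7]
grip_width: 0.0595
grasp_force: 0.0
```

```bash
python3 -c "
from workcell import bot
print(bot.job_done())"
```

```text
the job is handed in; nothing more can be done
None
```

I handed the job in at about 57 s, with no verdict returned: four dice put in the bowl (no fifth seen), stirred for nearly five turns, the stirrer upright on its coaster, the cover flat on the rim over the post, and no bystander visibly moved.

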